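# Open the cam-locked panel of a tube warmer and load the tube carrier

### The arm

A 6-joint arm with a two-finger parallel gripper is mounted at the origin on the work surface. World frame = base frame: x ahead of the robot, y to its left, z up, the work surface at z = 0. Lengths are in m, angles in rad, forces in N, time in s.
With the tool pointing down it reaches from about 0.275 to 1 m from the base axis. Payload 8.4 kg.
Tool frame: the origin (TCP) lies at the very end of the fingers, on their centre line; the grasp point (between the pads) lies 19 mm behind it; z points along the fingers, y is the direction in which the jaws open and shut (so a half turn about z gives the same grasp; the last joint's range is limited). The gripper opens to 85 mm and grips with 20 to 120 N. Pads are 22 mm wide; open, the fingers measure 114 mm over their backs; the gripper's body (76 mm by 85 mm) begins 54 mm behind the grasp point. The pads swing forward as they close: fully open they stand 13 mm farther back than shut.
Start: joints at [-1.158, 0.353, 1.633, -0, 1.155, -0.002], TCP at [0.252, -0.572, 0.231] pointing down, gripper open.
Joint ranges: [-2.63, 2.63], [-0.92, 2.1], [0.06, 2.66], [-1.3, 4.44], [0, 2.69], [-3.02, 3.02]. Speed limits (rad/s): [2.22, 2.22, 2.79, 3.14, 3.14, 3.14].

### API

Orientations are given as [roll, pitch, yaw] about the fixed x, y, z axes, in that order (R = Rz(yaw) Ry(pitch) Rx(roll)).
In Python, from plant import robot, vision, close_job, nets gives the robot as it stands.
- The arm moves only by the shell command python3 -m creep 'ROWS'. ROWS is JSON, a list of rows, each an object of numbers: "x", "y", "z": the shift along the tool's x, y, z in mm; "rx", "ry", "rz": the turn, a rotation vector about the tool's x, y, z in rad; "jaw": the opening, from 0 (shut) to 1 (fully open). In form: [{"x": .., "y": .., "z": .., "rx": .., "ry": .., "rz": .., "jaw": ..}, ...]. A call has 1 to 20 rows; each row shifts and turns the commanded pose from where the row before left it, along the tool's axes as they then stand; what a row does not reach is not made up. A row lasts 1/10 s, in which the tool goes at most 50 mm and 8.59 degrees, less where a joint would pass 70% of its speed; a pose out of reach is approached as far as the arm can. A call with a gripper value outside its range is refused whole. The fingers move at their own pace and stop on an object; the grip force is fixed at half the most. Time passes only in rows, so rows that do not move let the fingers close. It gives the time, the measured TCP pose, the force and the opening at its end, in the units of the state.
- robot.observe(): the state, without advancing time (a new reading comes with each control period).
- vision.read_camera(name): name is "side" or "top"; returns the picture (480x640x3 uint8, red, green, blue); there is no depth.
- vision.get_calibration(name): a dict with "intrinsics" (3x3 intrinsics, pixels), "distortion" ([k1, k2, p1, p2, k3] as OpenCV has them; the pictures are not rectified), "rvec" (rotation vector, rad) and "tvec" (3), from world to camera coordinates, as OpenCV has them. Camera axes: x right, y down, z forward; pixel columns grow to the right and rows downward; lengths in m; the calibration is good to about 2 mm. A picture is of the moment at which its call begins. get_calibration takes no time and is no camera call.
- close_job(): hands the job in, once; it reports no verdict.
Trained networks look in the newest picture that a camera, given by its name, has taken for a name from the list of things; names that differ only in an ending like _2 or _b are one class to them, and where a whole thing is asked for, a point or a joint stands for the part that bears it (a point fixed in the world has none). Each returns a list of dicts, best first, with "confidence" (0 to 1); they miss things now and then, are a little off and sometimes report something else, mostly with a low value. They report only what shows in the picture. A call takes as long as a camera call. They do not tell look-alikes from the thing itself.
- nets.find_in(name, camera): "location" ([column, row] in pixels, amid what is visible of it).
- nets.outline_of(name, camera): "region" (480x640 bool, what is visible of it) and "location" ([column, row] in pixels, amid what is visible of it).
The state is a dict: "time_s": time; "qpos": joint angles; "dq": joint speeds; "tau": joint torques, N m; "tool_pos": TCP position; "ee_rot": TCP orientation; "ft_force": force on the tool from outside, world axes, zero at the start; "torque": the same for the moment, N m; "gripper_width": opening from 0.0 (shut) to 1.0 (fully open).
Only numpy, scipy, OpenCV 4.12 (cv2) and the standard library are available. Lean on these libraries where they do the work, as an engineer would, in place of code of your own. Each camera call takes 0.05 s, during which the arm holds its last target.

### The job

First lift the tube carrier off the warmer's top panel and stand it on the dark bench mat; only then turn both wing fasteners a full quarter turn clockwise to unlock the panel, and swing the panel up by its handle until it stands upright or leans back. Last, lower the carrier gently into the well so that it stands on the well floor between the two ribs, keep it upright throughout, leave the panel open and the fasteners unlocked, and do not disturb the other things on the bench.

Things in the scene. Friction and masses are not known exactly. Their poses are not given: they have to be found in the camera images.
- warmer: White box-shaped tube warmer standing on the bench, fixed: 250 (x) x 320 (y) x 100 high. Origin: centre of its underside; its x points from its front (robot side, with a blank black display) to its hinge side, z up. In its top is a well under the hinged panel. The housing's top, which is the well's rim, is 100 above the bench.
- well_seat (a point): Centre of the well's floor, 30 above the bench; axes as the warmer's. The well is 78 (x) by 130 (y), 70 deep. On its floor two steel ribs, 5 wide, 12 high, run along x, 56 apart inside (at y = +-28): the carrier stands between them, long side along x. So there is finger room only beside its long faces (across y), none at its ends.
- carrier: Loose plain grey plastic block carrying eight capped tubes, about 0.3 kg: 64 (its x) x 42 (its y) x 56 high, the caps another 7. Origin: centre of its underside; z up. It starts on the closed panel, in the cradle, its long side across the warmer (along the warmer's y).
- mat: Dark rubber bench mat, flat, fixed, 150 x 150 x 4. Origin: centre of its underside, on the bench; its top is 4 higher. It lies to the left or to the right of the warmer.
- panel (a joint): Hinge angle of the panel in rad: 0 shut, grows as its robot-side edge rises, 1.57 upright, stop at 1.95. The hinge is stiff (it stays where it is left); 5 to 6 N at the handle moves it. The fasteners' tongues block it while locked.
- panel_hinge (a point): Middle of the hinge line, on the panel's far edge (away from the robot), 104 above the bench. The line runs along the warmer's y. Axes turn with the panel. The aluminium panel is 170 long (from the hinge towards the robot), 166 wide, 8 thick; shut, its top is 108 above the bench.
- panel_handle (a point): Middle of the handle's bar: a dark steel round bar, 12 thick, 96 long along the warmer's y, 35 above the panel's top face, 155 from the hinge (15 from the panel's robot-side edge), on a leg at each end, so 143 above the bench when shut (155 towards the panel's -x and 39 along the panel's z from the hinge point).
- panel_cradle (a point): Point on the panel's top face in the middle of the cradle, 65 from the hinge. The cradle is two upright aluminium fences, 44 high, 60 long along the warmer's y and 5 thick, with 52 between them (along x); the carrier starts between them, so beside its long faces there is no finger room, only at its two ends.
- cam_left (a joint): Turn of the left (+y) fastener in rad: 0 locked (tongue and wing across the panel's edge), grows clockwise seen from above, stop at 1.57 = unlocked (wing along the edge). Stays where left; about 0.1 N m turns it. Starts within 0.2 of locked.
- cam_right (a joint): The same for the right (-y) fastener; also clockwise from above to unlock, 0 locked to 1.57.
- cam_left_wing (a point): On the left fastener's upright turning axis, 142 above the bench, 10 below the top of its wing: an upright black bar 64 long, 12 thick, 34 high (underside 115 above the bench), centred on the axis. At joint 0 the wing is long along the warmer's y; the point's axes turn with it (its y along the wing). The axis is 112 from the warmer's middle along its y and 20 towards the robot.
- cam_right_wing (a point): The same on the right fastener, 112 to the warmer's -y side. Under each wing is a steel tongue, 18 wide, 109 to 115 above the bench, that reaches 45 from the axis and lies over the panel's edge when locked; it and the wing turn as one.
- rack: Bystander: white tube rack 100 x 180 x 60 with a few capped tubes up to 93 high, on the other side of the warmer from the mat. Origin: centre of its underside.
- dishes_tall: Bystander: stack of six culture dishes, 90 across, 93 high. Origin: centre of its underside.
- dishes_low: Bystander: stack of three culture dishes, 90 across, 47 high. Origin: centre of its underside.
- dish: Bystander: one culture dish, 90 across, 16 high, in front of the warmer. Origin: centre of its underside.
- bottle: Bystander: amber bottle, 60 across, 140 high. Origin: centre of its underside.
- beaker: Bystander: open glass cup, 72 across, 90 high. Origin: centre of its underside.
- marker: Bystander: lying marker pen, 120 long, 17 thick. Origin: under its middle, on the bench.
There are look-alikes about, which are no part of the job. Several things have the shape of the mat; the one meant has the colours described above.

How it is judged:
By the outcome, as a careful person would: the job done as asked, in the order asked, and still so for the second after the job is handed in, with the robot touching nothing.
It also fails if it takes over 72 s, if anything falls off the work surface, if the arm or the gripper's body presses on something with over 40 N, if the wrist force passes 120 N, or if a joint passes its speed limit or range.

## Working session

There is one attempt and no reset: what is moved stays moved. The work goes in short steps, Python scripts to look and compute and a shell command to move; the robot and the scene stay as the last step left them, time stands still between calls to the robot, and variables do not carry over. Pictures are saved under pics/ and viewed, and the job is handed in when it is done.

```bash
ls; mkdir -p pics
cat > h.py <<'E'
import numpy as np,cv2
from plant import robot,vision,close_job,nets
def shot(c,n):
    im=vision.read_camera(c); cv2.imwrite(f'pics/{n}.png',im[:,:,::-1]); return im
def cal(c):
    k=vision.get_calibration(c); return [np.array(k[a],float) for a in('intrinsics','distortion','rvec','tvec')]
def proj(P,c):
    K,d,r,t=cal(c); return cv2.projectPoints(np.array(P,float).reshape(-1,1,3),r,t,K,d)[0][:,0]
def ray(px,c):
    K,d,r,t=cal(c); u=cv2.undistortPoints(np.array(px,float).reshape(-1,1,2),K,d)[:,0]
    R=cv2.Rodrigues(r)[0]; C=-R.T@t.ravel(); D=np.c_[u,np.ones(len(u))]@R; return C,D
def atz(px,c,z):
    C,D=ray(px,c); return C+D*((z-C[2])/D[:,2])[:,None]
def st():
    s=robot.observe(); print({k:np.round(v,4).tolist() for k,v in s.items()}); return s
E
python3 - <<'E'
from h import *
shot('side','s0');shot('top','t0')
s=st()
for c in('side','top'):
    K,d,r,t=cal(c);print(c,ray([[320,240]],c),K[0,0])
for n in('warmer','carrier','mat','panel_handle','cam_left_wing','rack'):
  for c in('side','top'):
    print(n,c,[(np.round(a['location']).tolist(),round(a['confidence'],2)) for a in nets.find_in(n,c)])
E
```

```text
pics
{'time_s': 0.1, 'qpos': [-1.1584, 0.3536, 1.6341, -0.0, 1.1552, -0.0024], 'dq': [-0.0019, -0.0005, -0.0022, -0.001, -0.001, -0.0016], 'tau': [0.0, -60.636, -34.2821, -0.0001, 0.004, 0.0], 'tool_pos': [0.2517, -0.5716, 0.2306], 'ee_rot': [-3.1403, 0.0, 0.4148], 'ft_force': [0.0331, -0.7533, 0.147], 'torque': [0.0958, -0.0043, 0.0509], 'gripper_width': 0.9979}
side (array([-0.38724476,  1.03083954,  1.06754919]), array([[ 0.50355893, -0.6167905 , -0.60522876]])) 591.1977835874108
top (array([0.25241198, 0.06671909, 1.70031997]), array([[ 0.12151318, -0.01440717, -0.99248856]])) 470.60316194253164
warmer side [([290.0, 234.0], 0.89)]
warmer top [([328.0, 212.0], 0.93), ([383.0, 280.0], 0.65)]
carrier side [([282.0, 198.0], 0.97), ([172.0, 288.0], 0.17)]
carrier top [([328.0, 201.0], 0.73)]
mat side [([295.0, 382.0], 0.85), ([147.0, 401.0], 0.83), ([236.0, 327.0], 0.58)]
mat top [([235.0, 245.0], 0.98), ([158.0, 253.0], 0.96), ([222.0, 311.0], 0.78)]
panel_handle side [([294.0, 212.0], 0.55)]
panel_handle top [([330.0, 212.0], 0.64)]
cam_left_wing side [([263.0, 227.0], 0.87)]
cam_left_wing top [([358.0, 218.0], 0.63), ([299.0, 207.0], 0.57), ([326.0, 212.0], 0.16)]
rack side [([382.0, 200.0], 0.8)]
rack top [([427.0, 248.0], 0.71), ([298.0, 205.0], 0.31)]
```

View pics/s0.png

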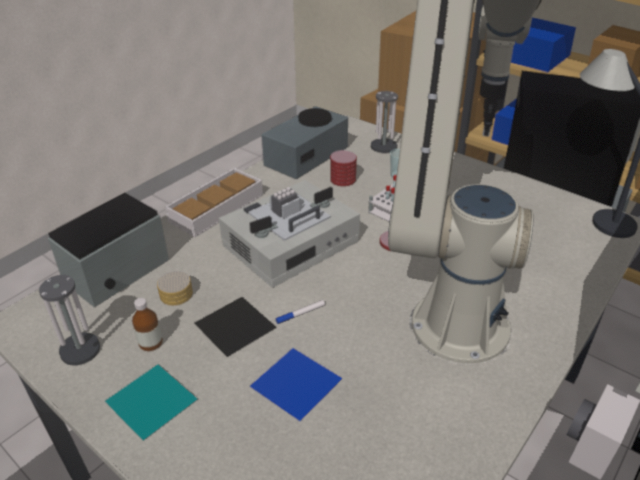

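View pics/t0.png

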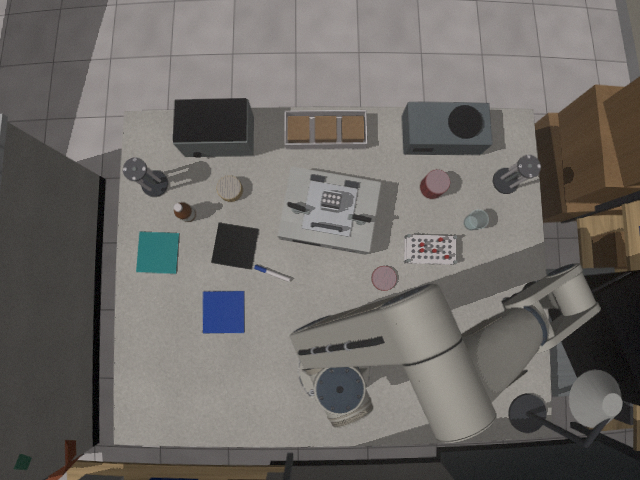

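Run:
```python
import cv2
a=cv2.imread('pics/t0.png')[140:330,120:480];cv2.imwrite('pics/t0z.png',cv2.resize(a,None,fx=2.2,fy=2.2,interpolation=cv2.INTER_CUBIC))
a=cv2.imread('pics/s0.png')[130:300,180:420];cv2.imwrite('pics/s0z.png',cv2.resize(a,None,fx=3.3,fy=3.3,interpolation=cv2.INTER_CUBIC))
```

```text
(no output)
```

View pics/t0z.png

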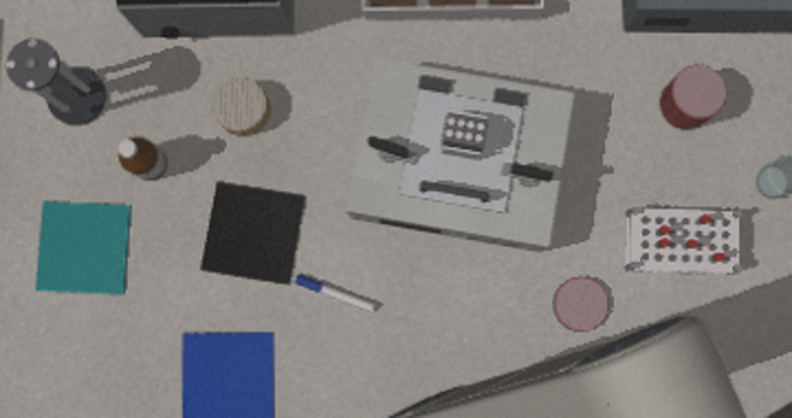

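View pics/s0z.png

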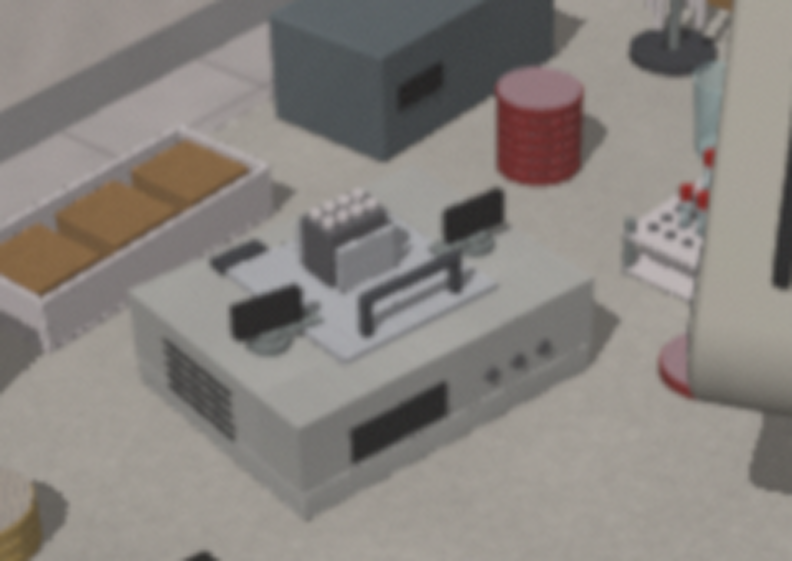

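The pictures show the black mat at top (235,245), left of the warmer; the blue and teal ones are look-alikes. The warmer's at top (330,210), yawed a little, with the carrier in the cradle. I'll fit the warmer's pose next.

```bash
cat > fit.py <<'E'
from h import *
from scipy.optimize import least_squares
T=lambda u,v:(u/2.2+120,v/2.2+140)
S=lambda u,v:(u/3.3+180,v/3.3+130)
# warmer-frame point builder given hx ; camera ; px
def obs(hx):
    return [((-.125,.16,.1),'side',S(303,425)),((-.125,-.16,.1),'side',S(592,282)),((.125,.16,.1),'side',S(132,293)),((-.125,.16,0),'side',S(308,515)),
 ((.125,-.16,.1),'top',T(575,88)),((.125,.16,.1),'top',T(421,65)),
 ((hx-.17,.083,.108),'top',T(400,193)),((hx-.17,-.083,.108),'top',T(508,212)),((hx-.17,.083,.108),'side',S(345,359)),((hx-.17,-.083,.108),'side',S(497,286)),
 ((hx-.155,.048,.143),'top',T(422,186)),((hx-.155,-.048,.143),'top',T(489,197)),
 ((-.02,.112,.149),'top',T(389,147)),((-.02,-.112,.149),'top',T(532,172)),((-.02,.112,.132),'side',S(268,312)),((-.02,-.112,.132),'side',S(474,215))]
def tow(P,p):
    c,s=np.cos(p[2]),np.sin(p[2]); P=np.atleast_2d(P); return np.c_[p[0]+c*P[:,0]-s*P[:,1],p[1]+s*P[:,0]+c*P[:,1],P[:,2]]
if __name__=='__main__':
    def res(p):
        return np.concatenate([proj(tow(P,p),c)[0]-np.array(px) for P,c,px in obs(p[3])])
    g=atz([[330,210]],'top',.1)[0]; print(g)
    r=least_squares(res,[g[0],g[1],-.15,.08],loss='soft_l1')
    print(r.x); print(np.round(res(r.x).reshape(-1,2),1))
    np.save('w.npy',r.x)
    m=nets.outline_of('mat','top')
    for q in m[:3]:
        mm=q['region'].astype(np.uint8); rc=cv2.minAreaRect(np.argwhere(mm)[:,::-1].astype(np.float32)); b=cv2.boxPoints(rc)
        w=atz(b,'top',.004); print(q['confidence'],np.round(w.mean(0),4),np.round(w[:,:2],3).tolist())
    for n in('carrier','dish','marker','bottle','dishes_low','dishes_tall','rack','beaker'):
        print(n,[(np.round(atz([a['location']],'top',0.02),3).tolist(),round(a['confidence'],2)) for a in nets.find_in(n,'top')])
    q=nets.outline_of('carrier','top')[0]; mm=q['region'].astype(np.uint8); rc=cv2.minAreaRect(np.argwhere(mm)[:,::-1].astype(np.float32)); print(rc, atz(cv2.boxPoints(rc),'top',.165)); 
    print(tow([[r.x[3]-.065,0,.108]],r.x), proj(tow([[r.x[3]-.065,0,.171]],r.x),'top'))
E
python3 fit.py
```

```text
[0.5524712  0.00776925 0.1       ]
[ 0.55732993  0.00826518 -0.18469373  0.08493933]
[[ -0.4   0.7]
 [  1.4  -1.9]
 [ -0.6  -1.1]
 [  0.1   2.2]
 [ -0.4   2. ]
 [-20.5  -3.3]
 [ -0.    0.4]
 [ -1.3   0.1]
 [  0.8  -0.5]
 [  0.9  -1.4]
 [  0.8  -0.5]
 [ -1.4  -0.6]
 [ -0.4  -0.9]
 [  0.4  -0.7]
 [  0.6   0. ]
 [  0.7  -0. ]]
0.92 [0.4228 0.64   0.004 ] [[0.35, 0.719], [0.507, 0.713], [0.495, 0.56], [0.339, 0.568]]
0.88 [0.4432 0.3529 0.004 ] [[0.381, 0.44], [0.532, 0.417], [0.505, 0.265], [0.355, 0.29]]
0.8 [0.2053 0.3911 0.004 ] [[0.279, 0.47], [0.278, 0.314], [0.132, 0.313], [0.132, 0.468]]
carrier [([[0.602, 0.012, 0.02]], 0.73)]
dish [([[0.315, -0.187, 0.02]], 0.63), ([[0.536, -0.523, 0.02]], 0.55)]
marker [([[0.338, 0.211, 0.02]], 0.67)]
bottle [([[0.559, 0.532, 0.02]], 0.89), ([[0.65, 0.367, 0.02]], 0.59)]
dishes_low [([[0.653, 0.365, 0.02]], 0.77)]
dishes_tall [([[0.657, -0.379, 0.02]], 0.98)]
rack [([[0.424, -0.345, 0.02]], 0.71), ([[0.585, 0.12, 0.02]], 0.31)]
beaker [([[0.533, -0.524, 0.02]], 0.75)]
((330.4189147949219, 199.48648071289062), (18.412687301635742, 13.645115852355957), 9.462322235107422) [[ 0.55843726  0.04240726  0.165     ]
 [ 0.60407675  0.03441724  0.165     ]
 [ 0.59329425 -0.02600917  0.165     ]
 [ 0.54771325 -0.01776581  0.165     ]]
[[0.57693015 0.00460341 0.108     ]] [[331.58313377 198.77565842]]
```

```bash
sed -i "s/ ((.125,.16,.1),'top',T(421,65)),/ /" fit.py; sed -i "/m=nets/,\$d" fit.py; sed -i "s/((.125,-.16,.1),'top',T(575,88)), */((.125,-.16,.1),'top',T(575,88)),/" fit.py; python3 fit.py
cat > ov.py <<'E'
from fit import *
def draw(c,src,dst,box,f,extra=[]):
    p=np.load('w.npy'); hx=p[3]
    a=cv2.imread(src)[box[0]:box[1],box[2]:box[3]]; a=cv2.resize(a,None,fx=f,fy=f,interpolation=cv2.INTER_CUBIC)
    def rect(x0,x1,y0,y1,z): return [(x0,y0,z),(x1,y0,z),(x1,y1,z),(x0,y1,z)]
    L=[rect(-.125,.125,-.16,.16,.1),rect(-.125,.125,-.16,.16,0)]+extra
    if not extra: L+=[rect(hx-.17,hx,-.083,.083,.108),rect(hx-.161,hx-.149,-.048,.048,.143),rect(hx-.086,hx-.044,-.032,.032,.164),rect(-.026,-.014,.08,.144,.152),rect(-.026,-.014,-.144,-.08,.152)]
    for q in L:
        u=(proj(tow(q,p),c)-[box[2],box[0]]+.5)*f
        cv2.polylines(a,[np.int32(u)],True,(0,255,0),1)
    cv2.imwrite(dst,a)
if __name__=='__main__':
    draw('top','pics/t0.png','pics/t0o.png',(140,270,240,420),4); draw('side','pics/s0.png','pics/s0o.png',(130,300,180,420),3.3)
E
python3 ov.py
```

```text
[0.5524712  0.00776925 0.1       ]
[ 0.55732993  0.00826518 -0.18469373  0.08493933]
[[ -0.4   0.7]
 [  1.4  -1.9]
 [ -0.6  -1.1]
 [  0.1   2.2]
 [ -0.4   2. ]
 [-20.5  -3.3]
 [ -0.    0.4]
 [ -1.3   0.1]
 [  0.8  -0.5]
 [  0.9  -1.4]
 [  0.8  -0.5]
 [ -1.4  -0.6]
 [ -0.4  -0.9]
 [  0.4  -0.7]
 [  0.6   0. ]
 [  0.7  -0. ]]
```

View pics/t0o.png

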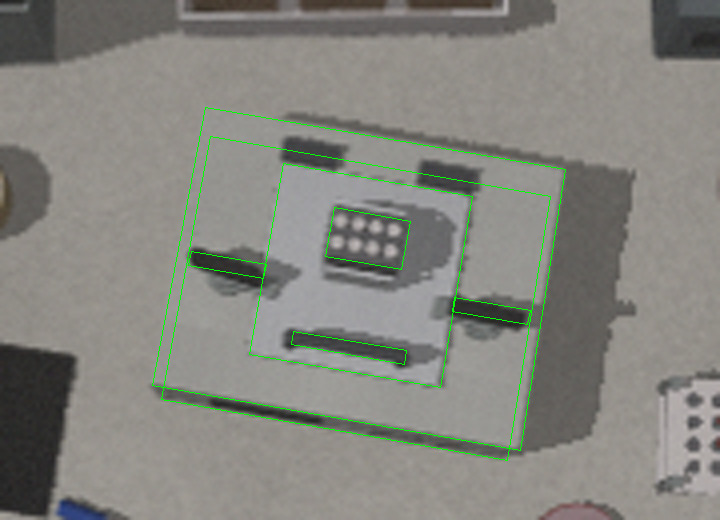

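View pics/s0o.png

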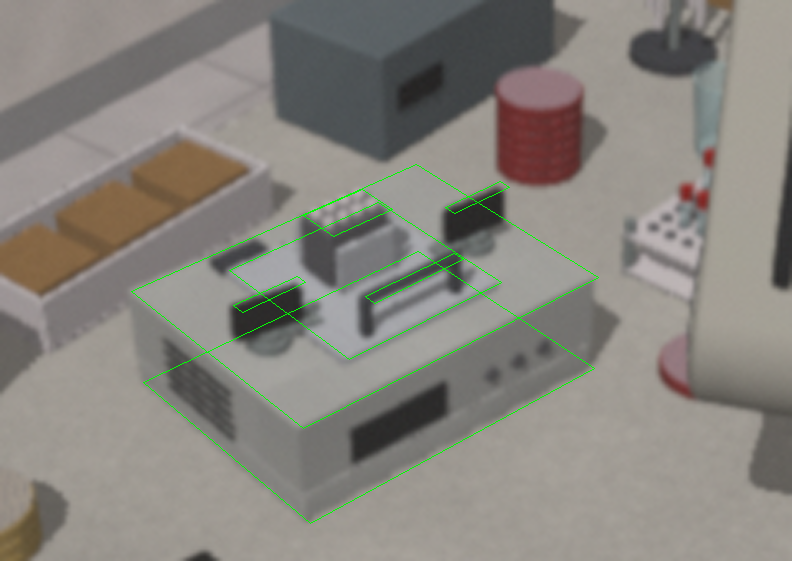

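Wireframe matches both pictures within about 1 px; hinge sits at warmer x=+0.085. Now a helper for converting goals into tool shifts.

```bash
cat > go.py <<'E'
from fit import *
from scipy.spatial.transform import Rotation as Ro
def goal(pos,yaw):
    s=robot.observe(); R=Ro.from_euler('xyz',s['ee_rot']); Rt=Ro.from_euler('xyz',[np.pi,0,yaw])
    rv=(R.inv()*Rt).as_rotvec(); d=np.array(pos)-s['tool_pos']
    print('turn rv',np.round(rv,3),' then shift mm',np.round(Rt.inv().apply(d)*1e3,1),'| shift in present frame',np.round(R.inv().apply(d)*1e3,1),'t',s['time_s'],'q6',round(s['qpos'][5],2),'F',np.round(s['ft_force'],1))
def W(x,y,z): return tow([[x,y,z]],np.load('w.npy'))[0]
YAW=np.load('w.npy')[2]
E
python3 - <<'E'
from go import *
goal([.577,.0065,.231],YAW)
E
```

```text
turn rv [ 0.    -0.     0.599]  then shift mm [ 2.133e+02 -6.284e+02  3.000e-01] | shift in present frame [ 5.307e+02 -3.984e+02  3.000e-01] t 1.2 q6 -0.0 F [-0.4  0.5 -0.1]
```

```bash
python3 -m creep '[{"rz":0.12,"jaw":1},{"rz":0.12,"jaw":1},{"rz":0.12,"jaw":1},{"rz":0.12,"jaw":1},{"rz":0.12,"jaw":1},{"x":8,"y":-20,"jaw":1},{"x":15,"y":-44,"jaw":1},{"x":15,"y":-44,"jaw":1},{"x":15,"y":-44,"jaw":1},{"x":15,"y":-44,"jaw":1},{"x":15,"y":-44,"jaw":1},{"x":15,"y":-44,"jaw":1},{"x":15,"y":-44,"jaw":1},{"x":15,"y":-44,"jaw":1},{"x":15,"y":-44,"jaw":1},{"x":15,"y":-44,"jaw":1},{"x":15,"y":-44,"jaw":1},{"x":15,"y":-44,"jaw":1},{"x":15,"y":-44,"jaw":1},{"jaw":1}]'
python3 - <<'E'
from go import *
goal([.577,.0065,.231],YAW)
shot('top','t1');shot('side','s1')
E
```

```text
turn rv [ 0.    -0.     0.599]  then shift mm [ 2.133e+02 -6.284e+02  3.000e-01] | shift in present frame [ 5.307e+02 -3.984e+02  3.000e-01] t 1.2 q6 -0.0 F [-0.4  0.5 -0.1]invalid input
```

View pics/s1.png

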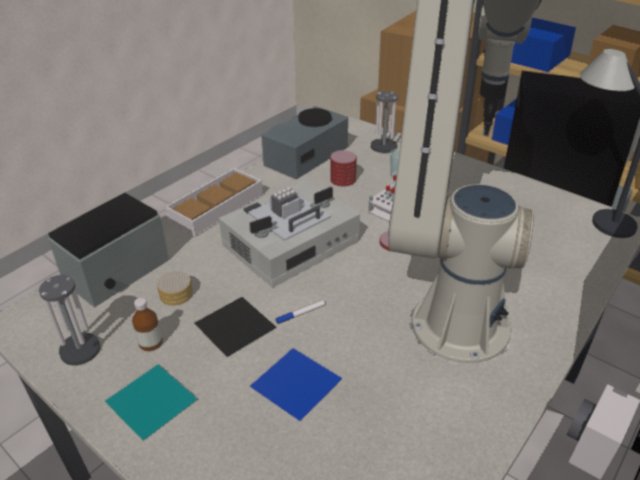

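The arm didn't move: the call was refused, probably because every row needs all its keys.

```bash
python3 -m creep '[{"x":0,"y":0,"z":0,"rx":0,"ry":0,"rz":0.12,"jaw":1},{"x":0,"y":0,"z":0,"rx":0,"ry":0,"rz":0.12,"jaw":1},{"x":0,"y":0,"z":0,"rx":0,"ry":0,"rz":0.12,"jaw":1},{"x":0,"y":0,"z":0,"rx":0,"ry":0,"rz":0.12,"jaw":1},{"x":0,"y":0,"z":0,"rx":0,"ry":0,"rz":0.12,"jaw":1},{"x":8,"y":-20,"z":0,"rx":0,"ry":0,"rz":0,"jaw":1},{"x":15,"y":-44,"z":0,"rx":0,"ry":0,"rz":0,"jaw":1},{"x":15,"y":-44,"z":0,"rx":0,"ry":0,"rz":0,"jaw":1},{"x":15,"y":-44,"z":0,"rx":0,"ry":0,"rz":0,"jaw":1},{"x":15,"y":-44,"z":0,"rx":0,"ry":0,"rz":0,"jaw":1},{"x":15,"y":-44,"z":0,"rx":0,"ry":0,"rz":0,"jaw":1},{"x":15,"y":-44,"z":0,"rx":0,"ry":0,"rz":0,"jaw":1},{"x":15,"y":-44,"z":0,"rx":0,"ry":0,"rz":0,"jaw":1},{"x":15,"y":-44,"z":0,"rx":0,"ry":0,"rz":0,"jaw":1},{"x":15,"y":-44,"z":0,"rx":0,"ry":0,"rz":0,"jaw":1},{"x":15,"y":-44,"z":0,"rx":0,"ry":0,"rz":0,"jaw":1},{"x":15,"y":-44,"z":0,"rx":0,"ry":0,"rz":0,"jaw":1},{"x":15,"y":-44,"z":0,"rx":0,"ry":0,"rz":0,"jaw":1},{"x":15,"y":-44,"z":0,"rx":0,"ry":0,"rz":0,"jaw":1},{"x":0,"y":0,"z":0,"rx":0,"ry":0,"rz":0,"jaw":1}]'
python3 - <<'E'
from go import *
goal([.577,.0065,.231],YAW)
E
```

```text
time_s: 3.3
tool_pos: [0.5623, -0.0223, 0.2314]
ee_rot: [-3.14, -0.001, -0.179]
ft_force: [0.2, 0.0, 0.3]
gripper_width: 1.003
turn rv [-0.002 -0.001  0.006]  then shift mm [  9.2 -31.    0.4] | shift in present frame [  9.4 -30.9   0.5] t 3.3 q6 1.71 F [0.2 0.  0.3]
```

```bash
python3 -m creep '[{"x":5,"y":-16,"z":0,"rx":0,"ry":0,"rz":0.006,"jaw":1},{"x":4,"y":-15,"z":20,"rx":0,"ry":0,"rz":0,"jaw":1},{"x":0,"y":0,"z":20,"rx":0,"ry":0,"rz":0,"jaw":1},{"x":0,"y":0,"z":0,"rx":0,"ry":0,"rz":0,"jaw":1},{"x":0,"y":0,"z":0,"rx":0,"ry":0,"rz":0,"jaw":1}]'
python3 - <<'E'
from go import *
goal([.577,.0065,.130],YAW)
shot('top','t2');shot('side','s2')
for n in 'st':
    im=cv2.imread(f'pics/{n}2.png'); b=(100,270,190,400) if n=='s' else (140,270,240,420)
    cv2.imwrite(f'pics/{n}2z.png',cv2.resize(im[b[0]:b[1],b[2]:b[3]],None,fx=3.5,fy=3.5,interpolation=cv2.INTER_CUBIC))
E
```

```text
time_s: 3.8
tool_pos: [0.5744, 0.0013, 0.1914]
ee_rot: [3.141, 0.001, -0.19]
ft_force: [-0.1, -0.5, -0.1]
gripper_width: 1.0
turn rv [ 0.     0.001 -0.005]  then shift mm [ 1.6 -5.6 61.4] | shift in present frame [ 1.6 -5.6 61.4] t 3.8 q6 1.76 F [-0.1 -0.5 -0.1]
```

View pics/s2z.png

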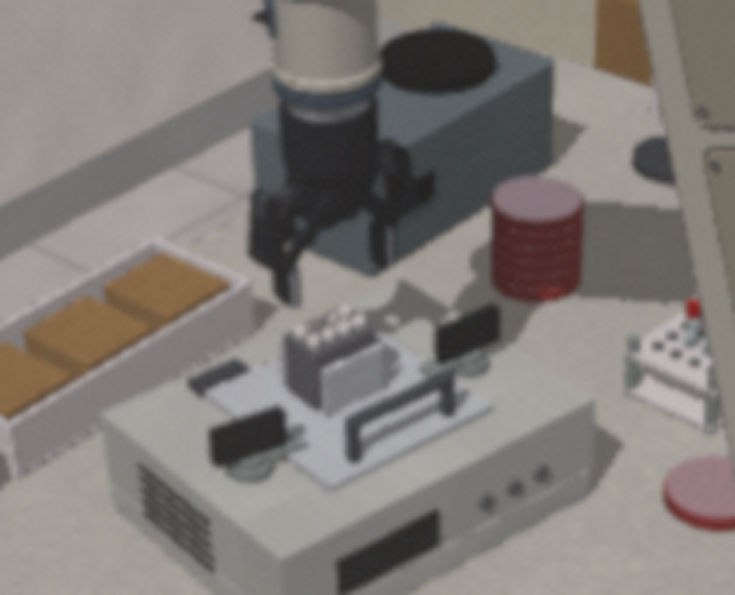

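View pics/t2z.png

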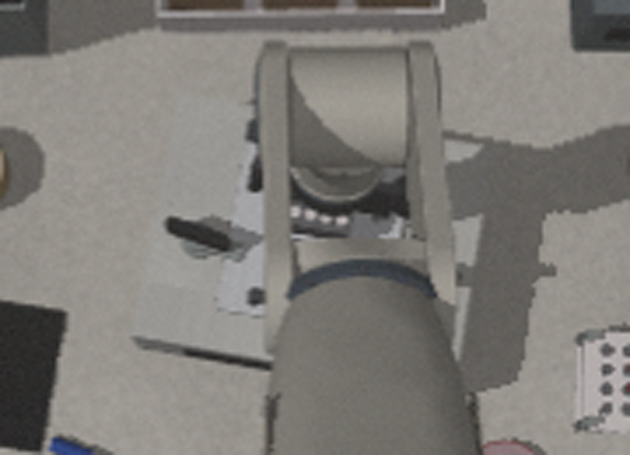

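```bash
python3 -m creep '[{"x":1.6,"y":-5.6,"z":0,"rx":0,"ry":0,"rz":-0.005,"jaw":1},{"x":0,"y":0,"z":12,"rx":0,"ry":0,"rz":0,"jaw":1},{"x":0,"y":0,"z":15,"rx":0,"ry":0,"rz":0,"jaw":1},{"x":0,"y":0,"z":15,"rx":0,"ry":0,"rz":0,"jaw":1},{"x":0,"y":0,"z":15,"rx":0,"ry":0,"rz":0,"jaw":1},{"x":0,"y":0,"z":10,"rx":0,"ry":0,"rz":0,"jaw":1},{"x":0,"y":0,"z":6,"rx":0,"ry":0,"rz":0,"jaw":1},{"x":0,"y":0,"z":0,"rx":0,"ry":0,"rz":0,"jaw":1},{"x":0,"y":0,"z":0,"rx":0,"ry":0,"rz":0,"jaw":1}]'
python3 - <<'E'
from go import *
goal([.577,.0065,.118],YAW)
E
python3 -m creep '[{"x":0,"y":0,"z":0,"rx":0,"ry":0,"rz":0,"jaw":0.6},{"x":0,"y":0,"z":0,"rx":0,"ry":0,"rz":0,"jaw":0.6},{"x":0,"y":0,"z":0,"rx":0,"ry":0,"rz":0,"jaw":0.6},{"x":0,"y":0,"z":0,"rx":0,"ry":0,"rz":0,"jaw":0.6},{"x":0,"y":0,"z":0,"rx":0,"ry":0,"rz":0,"jaw":0.6},{"x":0,"y":0,"z":0,"rx":0,"ry":0,"rz":0,"jaw":0.6}]'
```

```text
time_s: 4.8
tool_pos: [0.578, 0.0065, 0.1186]
ee_rot: [-3.141, -0.0, -0.186]
ft_force: [-0.2, -0.2, -0.1]
gripper_width: 1.0
turn rv [-0.    -0.    -0.002]  then shift mm [-1.   0.1  0.6] | shift in present frame [-1.   0.1  0.6] t 4.8 q6 1.77 F [-0.2 -0.2 -0.1]
time_s: 5.4
tool_pos: [0.5783, 0.0066, 0.1192]
ee_rot: [-3.141, -0.001, -0.186]
ft_force: [-0.6, 2.3, 6.4]
gripper_width: 0.745
```

Width 0.745 → 63 mm: carrier gripped. Lifting.

```bash
python3 -m creep '[{"x":0,"y":0,"z":-2,"rx":0,"ry":0,"rz":0,"jaw":0.4},{"x":0,"y":0,"z":-4,"rx":0,"ry":0,"rz":0,"jaw":0.4},{"x":0,"y":0,"z":-8,"rx":0,"ry":0,"rz":0,"jaw":0.4},{"x":0,"y":0,"z":-14,"rx":0,"ry":0,"rz":0,"jaw":0.4},{"x":0,"y":0,"z":-16,"rx":0,"ry":0,"rz":0,"jaw":0.4},{"x":0,"y":0,"z":-16,"rx":0,"ry":0,"rz":0,"jaw":0.4},{"x":0,"y":0,"z":-16,"rx":0,"ry":0,"rz":0,"jaw":0.4},{"x":0,"y":0,"z":-14,"rx":0,"ry":0,"rz":0,"jaw":0.4},{"x":0,"y":0,"z":-8,"rx":0,"ry":0,"rz":0,"jaw":0.4},{"x":0,"y":0,"z":0,"rx":0,"ry":0,"rz":0,"jaw":0.4}]'
python3 - <<'E'
from go import *
goal([.443,.353,.215],YAW)
shot('side','s3')
im=cv2.imread('pics/s3.png');cv2.imwrite('pics/s3z.png',cv2.resize(im[100:270,190:400],None,fx=3.5,fy=3.5,interpolation=cv2.INTER_CUBIC))
E
```

```text
time_s: 6.4
tool_pos: [0.5784, 0.0065, 0.2178]
ee_rot: [-3.141, -0.002, -0.186]
ft_force: [0.8, 0.7, -4.0]
gripper_width: 0.741
turn rv [-0.    -0.002 -0.002]  then shift mm [-196.8 -315.8    2.8] | shift in present frame [-197.2 -315.5    2.5] t 6.4 q6 1.77 F [ 0.8  0.7 -4. ]
```

View pics/s3z.png

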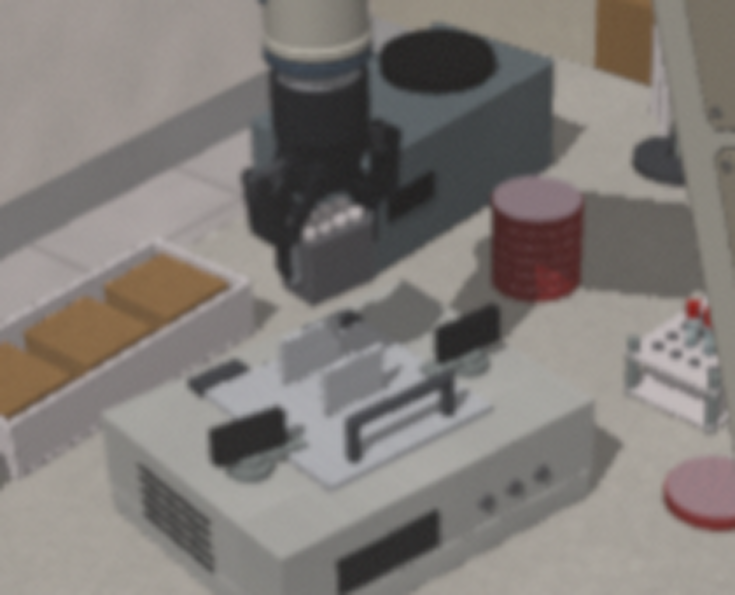

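Carrier is off and upright, cradle empty. Carrying it to the mat.

```bash
python3 -m creep '[{"x":-4,"y":-6,"z":0,"rx":0,"ry":0,"rz":0,"jaw":0.4},{"x":-9,"y":-14,"z":0,"rx":0,"ry":0,"rz":0,"jaw":0.4},{"x":-14,"y":-22,"z":0,"rx":0,"ry":0,"rz":0,"jaw":0.4},{"x":-14,"y":-23,"z":0,"rx":0,"ry":0,"rz":0,"jaw":0.4},{"x":-14,"y":-23,"z":0,"rx":0,"ry":0,"rz":0,"jaw":0.4},{"x":-14,"y":-23,"z":0,"rx":0,"ry":0,"rz":0,"jaw":0.4},{"x":-14,"y":-23,"z":0,"rx":0,"ry":0,"rz":0,"jaw":0.4},{"x":-14,"y":-23,"z":0,"rx":0,"ry":0,"rz":0,"jaw":0.4},{"x":-14,"y":-23,"z":0,"rx":0,"ry":0,"rz":0,"jaw":0.4},{"x":-14,"y":-23,"z":0,"rx":0,"ry":0,"rz":0,"jaw":0.4},{"x":-14,"y":-23,"z":0,"rx":0,"ry":0,"rz":0,"jaw":0.4},{"x":-14,"y":-23,"z":0,"rx":0,"ry":0,"rz":0,"jaw":0.4},{"x":-14,"y":-23,"z":0,"rx":0,"ry":0,"rz":0,"jaw":0.4},{"x":-14,"y":-22,"z":0,"rx":0,"ry":0,"rz":0,"jaw":0.4},{"x":-10,"y":-14,"z":0,"rx":0,"ry":0,"rz":0,"jaw":0.4},{"x":-6,"y":-8,"z":0,"rx":0,"ry":0,"rz":0,"jaw":0.4},{"x":0,"y":0,"z":0,"rx":0,"ry":0,"rz":0,"jaw":0.4},{"x":0,"y":0,"z":0,"rx":0,"ry":0,"rz":0,"jaw":0.4}]'
python3 - <<'E'
from go import *
goal([.443,.353,.016],YAW)
shot('side','s4');shot('top','t4')
E
```

```text
time_s: 8.25
tool_pos: [0.4425, 0.353, 0.2161]
ee_rot: [3.141, 0.0, -0.186]
ft_force: [0.1, 0.3, -3.9]
gripper_width: 0.745
turn rv [ 0.001  0.    -0.001]  then shift mm [ 5.000e-01 -1.000e-01  2.001e+02] | shift in present frame [  0.5  -0.3 200.1] t 8.25 q6 2.43 F [ 0.1  0.3 -3.9]
```

View pics/s4.png

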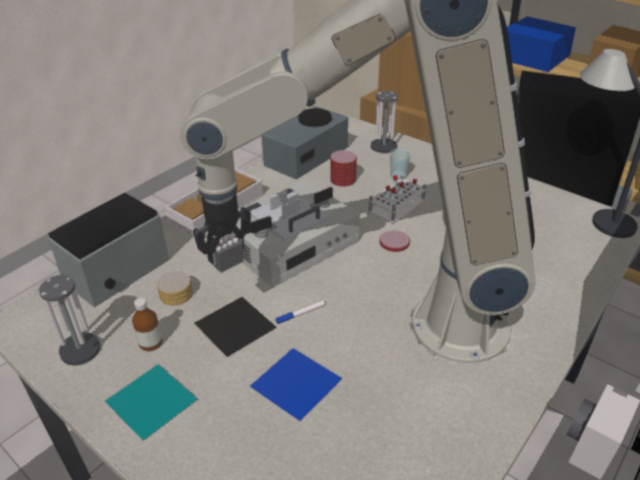

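```bash
python3 -m creep '[{"x":0,"y":0,"z":8,"rx":0,"ry":0,"rz":0,"jaw":0.4},{"x":0,"y":0,"z":16,"rx":0,"ry":0,"rz":0,"jaw":0.4},{"x":0,"y":0,"z":22,"rx":0,"ry":0,"rz":0,"jaw":0.4},{"x":0,"y":0,"z":22,"rx":0,"ry":0,"rz":0,"jaw":0.4},{"x":0,"y":0,"z":22,"rx":0,"ry":0,"rz":0,"jaw":0.4},{"x":0,"y":0,"z":22,"rx":0,"ry":0,"rz":0,"jaw":0.4},{"x":0,"y":0,"z":22,"rx":0,"ry":0,"rz":0,"jaw":0.4},{"x":0,"y":0,"z":22,"rx":0,"ry":0,"rz":0,"jaw":0.4},{"x":0,"y":0,"z":16,"rx":0,"ry":0,"rz":0,"jaw":0.4},{"x":0,"y":0,"z":10,"rx":0,"ry":0,"rz":0,"jaw":0.4},{"x":0,"y":0,"z":6,"rx":0,"ry":0,"rz":0,"jaw":0.4},{"x":0,"y":0,"z":4,"rx":0,"ry":0,"rz":0,"jaw":0.4},{"x":0,"y":0,"z":2,"rx":0,"ry":0,"rz":0,"jaw":0.4},{"x":0,"y":0,"z":1,"rx":0,"ry":0,"rz":0,"jaw":0.4},{"x":0,"y":0,"z":1,"rx":0,"ry":0,"rz":0,"jaw":0.4},{"x":0,"y":0,"z":0,"rx":0,"ry":0,"rz":0,"jaw":0.4}]'
```

```text
time_s: 9.95
tool_pos: [0.4427, 0.3536, 0.0206]
ee_rot: [-3.141, -0.0, -0.186]
ft_force: [-0.1, -0.0, -3.6]
gripper_width: 0.74
```

```bash
python3 -m creep '[{"x":0,"y":0,"z":1,"rx":0,"ry":0,"rz":0,"jaw":0.4},{"x":0,"y":0,"z":1,"rx":0,"ry":0,"rz":0,"jaw":0.4},{"x":0,"y":0,"z":1,"rx":0,"ry":0,"rz":0,"jaw":0.4},{"x":0,"y":0,"z":1,"rx":0,"ry":0,"rz":0,"jaw":0.4}]'
```

```text
time_s: 10.35
tool_pos: [0.4426, 0.3535, 0.0162]
ee_rot: [-3.142, -0.0, -0.186]
ft_force: [0.1, -0.4, -4.2]
gripper_width: 0.739
```

```bash
python3 -m creep '[{"x":0,"y":0,"z":0.7,"rx":0,"ry":0,"rz":0,"jaw":0.4},{"x":0,"y":0,"z":0,"rx":0,"ry":0,"rz":0,"jaw":0.4}]'
```

```text
time_s: 10.55
tool_pos: [0.4425, 0.3534, 0.0154]
ee_rot: [3.141, 0.0, -0.186]
ft_force: [-1.1, -0.5, -3.2]
gripper_width: 0.746
```

```bash
python3 -m creep '[{"x":0,"y":0,"z":0.7,"rx":0,"ry":0,"rz":0,"jaw":0.4},{"x":0,"y":0,"z":0.5,"rx":0,"ry":0,"rz":0,"jaw":0.4},{"x":0,"y":0,"z":0,"rx":0,"ry":0,"rz":0,"jaw":0.4}]'
```

```text
time_s: 10.85
tool_pos: [0.4426, 0.3535, 0.0153]
ee_rot: [3.142, 0.0, -0.186]
ft_force: [-3.3, -2.3, 9.0]
gripper_width: 0.742
```

Standing on the mat (force rose to +9 N). Release and retract.

```bash
python3 -m creep '[{"x":0,"y":0,"z":0,"rx":0,"ry":0,"rz":0,"jaw":1},{"x":0,"y":0,"z":0,"rx":0,"ry":0,"rz":0,"jaw":1},{"x":0,"y":0,"z":0,"rx":0,"ry":0,"rz":0,"jaw":1},{"x":0,"y":0,"z":0,"rx":0,"ry":0,"rz":0,"jaw":1},{"x":0,"y":0,"z":-10,"rx":0,"ry":0,"rz":0,"jaw":1},{"x":0,"y":0,"z":-20,"rx":0,"ry":0,"rz":0,"jaw":1},{"x":0,"y":0,"z":-35,"rx":0,"ry":0,"rz":0,"jaw":1},{"x":0,"y":0,"z":-40,"rx":0,"ry":0,"rz":0,"jaw":1},{"x":0,"y":0,"z":-40,"rx":0,"ry":0,"rz":0,"jaw":1},{"x":0,"y":0,"z":-30,"rx":0,"ry":0,"rz":0,"jaw":1},{"x":0,"y":0,"z":-10,"rx":0,"ry":0,"rz":0,"jaw":1},{"x":0,"y":0,"z":0,"rx":0,"ry":0,"rz":0,"jaw":1}]'
python3 - <<'E'
from go import *
goal(W(-.02,.112,.20),YAW+np.pi/2)
shot('side','s5')
im=cv2.imread('pics/s5.png');cv2.imwrite('pics/s5z.png',cv2.resize(im[200:370,130:340],None,fx=3.5,fy=3.5,interpolation=cv2.INTER_CUBIC))
E
```

```text
time_s: 12.05
tool_pos: [0.4433, 0.354, 0.2013]
ee_rot: [-3.139, -0.002, -0.186]
ft_force: [0.0, 0.6, 0.4]
gripper_width: 1.001
turn rv [-0.    -0.004 -1.572]  then shift mm [-206.9  155.6    1.3] | shift in present frame [155.9 206.7   1.1] t 12.05 q6 2.43 F [0.  0.6 0.4]
```

View pics/s5z.png

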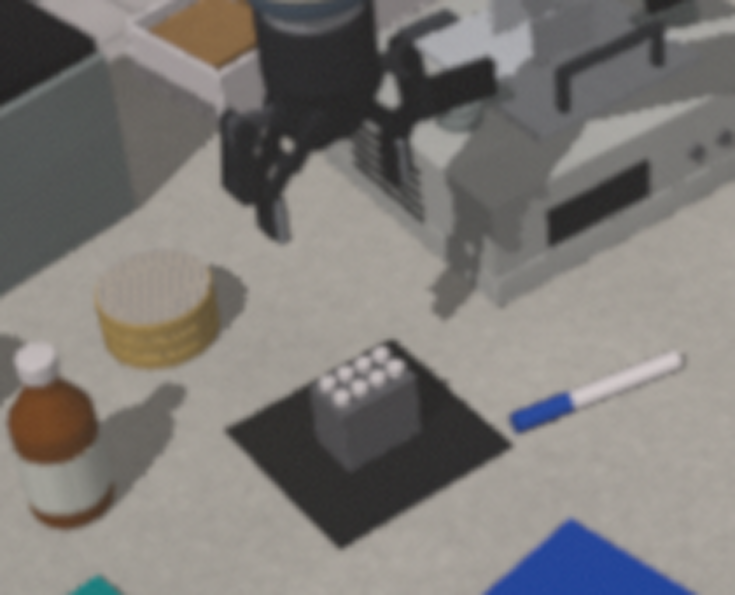

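Carrier stands centred on the mat. On to the left wing.

```bash
python3 -m creep '[{"x":16,"y":21,"z":-10,"rx":0,"ry":0,"rz":0,"jaw":1},{"x":28,"y":37,"z":0,"rx":0,"ry":0,"rz":0,"jaw":1},{"x":28,"y":37,"z":0,"rx":0,"ry":0,"rz":0,"jaw":1},{"x":28,"y":37,"z":0,"rx":0,"ry":0,"rz":0,"jaw":1},{"x":28,"y":37,"z":0,"rx":0,"ry":0,"rz":0,"jaw":1},{"x":28,"y":37,"z":0,"rx":0,"ry":0,"rz":0,"jaw":1},{"x":0,"y":0,"z":0,"rx":0,"ry":0,"rz":-0.13,"jaw":1},{"x":0,"y":0,"z":0,"rx":0,"ry":0,"rz":-0.13,"jaw":1},{"x":0,"y":0,"z":0,"rx":0,"ry":0,"rz":-0.13,"jaw":1},{"x":0,"y":0,"z":0,"rx":0,"ry":0,"rz":-0.13,"jaw":1},{"x":0,"y":0,"z":0,"rx":0,"ry":0,"rz":-0.13,"jaw":1},{"x":0,"y":0,"z":0,"rx":0,"ry":0,"rz":-0.13,"jaw":1},{"x":0,"y":0,"z":0,"rx":0,"ry":0,"rz":-0.13,"jaw":1},{"x":0,"y":0,"z":0,"rx":0,"ry":0,"rz":-0.13,"jaw":1},{"x":0,"y":0,"z":0,"rx":0,"ry":0,"rz":-0.13,"jaw":1},{"x":0,"y":0,"z":0,"rx":0,"ry":0,"rz":-0.13,"jaw":1},{"x":0,"y":0,"z":0,"rx":0,"ry":0,"rz":-0.13,"jaw":1},{"x":0,"y":0,"z":0,"rx":0,"ry":0,"rz":-0.13,"jaw":1},{"x":0,"y":0,"z":0,"rx":0,"ry":0,"rz":0,"jaw":1},{"x":0,"y":0,"z":0,"rx":0,"ry":0,"rz":0,"jaw":1}]'
python3 - <<'E'
from go import *
goal(W(-.02,.112,.127),YAW+np.pi/2)
shot('side','s6')
im=cv2.imread('pics/s6.png');cv2.imwrite('pics/s6z.png',cv2.resize(im[130:300,180:390],None,fx=3.5,fy=3.5,interpolation=cv2.INTER_CUBIC))
E
```

```text
time_s: 14.1
tool_pos: [0.557, 0.122, 0.2079]
ee_rot: [-3.139, 0.001, 1.37]
ft_force: [0.8, 0.1, 0.2]
gripper_width: 0.998
turn rv [-0.002  0.001 -0.016]  then shift mm [ 0.3  1.2 80.9] | shift in present frame [ 0.4  1.4 80.9] t 14.1 q6 0.41 F [0.8 0.1 0.2]
```

View pics/s6z.png

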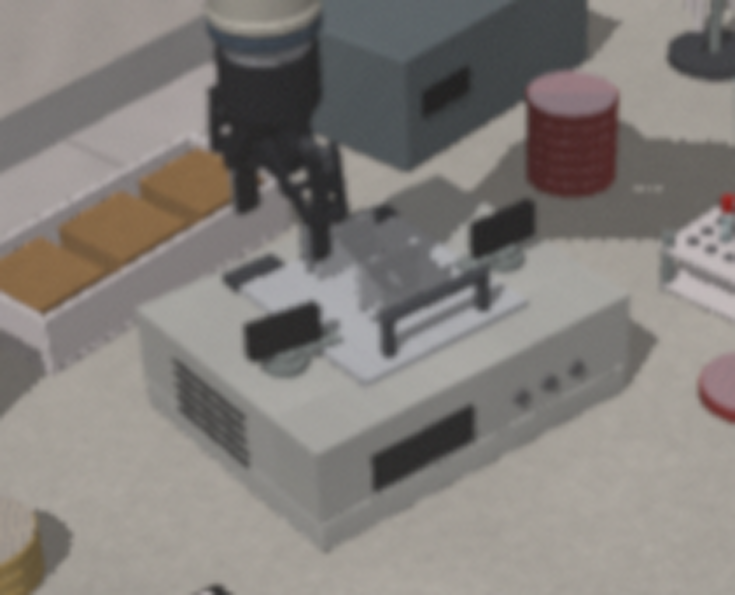

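```bash
python3 -m creep '[{"x":0.4,"y":1.4,"z":10,"rx":0,"ry":0,"rz":-0.016,"jaw":1},{"x":0,"y":0,"z":20,"rx":0,"ry":0,"rz":0,"jaw":1},{"x":0,"y":0,"z":20,"rx":0,"ry":0,"rz":0,"jaw":1},{"x":0,"y":0,"z":17,"rx":0,"ry":0,"rz":0,"jaw":1},{"x":0,"y":0,"z":10,"rx":0,"ry":0,"rz":0,"jaw":1},{"x":0,"y":0,"z":4,"rx":0,"ry":0,"rz":0,"jaw":0.6},{"x":0,"y":0,"z":0,"rx":0,"ry":0,"rz":0,"jaw":0.4},{"x":0,"y":0,"z":0,"rx":0,"ry":0,"rz":0,"jaw":0.2},{"x":0,"y":0,"z":0,"rx":0,"ry":0,"rz":0,"jaw":0},{"x":0,"y":0,"z":0,"rx":0,"ry":0,"rz":0,"jaw":0},{"x":0,"y":0,"z":0,"rx":0,"ry":0,"rz":0,"jaw":0},{"x":0,"y":0,"z":0,"rx":0,"ry":0,"rz":0,"jaw":0},{"x":0,"y":0,"z":0,"rx":0,"ry":0,"rz":0,"jaw":0},{"x":0,"y":0,"z":0,"rx":0,"ry":0,"rz":0,"jaw":0}]'
python3 - <<'E'
from go import *
goal(W(-.02,.112,.127),YAW+np.pi/2)
print(robot.observe()['torque'])
shot('side','s7')
im=cv2.imread('pics/s7.png');cv2.imwrite('pics/s7z.png',cv2.resize(im[130:300,180:390],None,fx=3.5,fy=3.5,interpolation=cv2.INTER_CUBIC))
E
```

```text
time_s: 15.55
tool_pos: [0.5593, 0.1223, 0.1292]
ee_rot: [3.141, -0.0, 1.39]
ft_force: [-2.8, 1.3, 6.1]
gripper_width: 0.123
turn rv [ 0.    -0.     0.004]  then shift mm [-0.5 -1.   2.2] | shift in present frame [-0.5 -1.   2.2] t 15.55 q6 0.39 F [-2.8  1.3  6.1]
[-0.00713565  0.39814664 -0.08696186]
```

View pics/s7z.png

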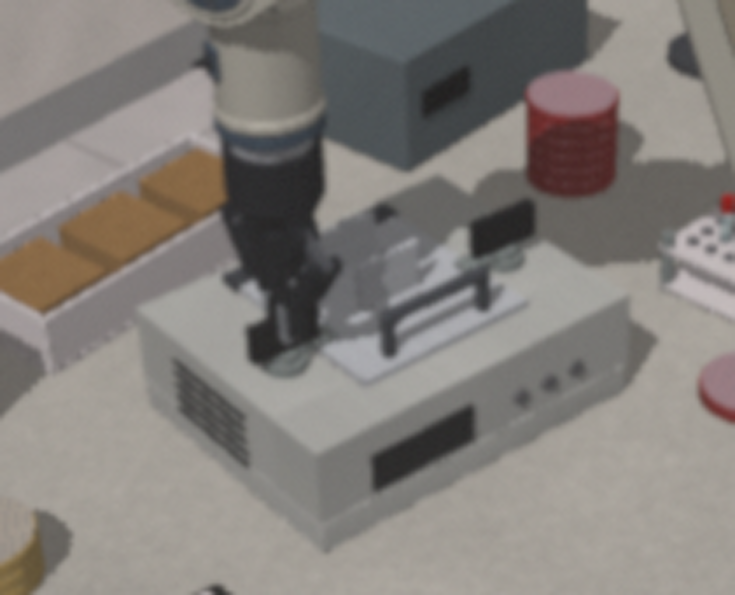

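```bash
python3 -m creep '[{"x":0,"y":0,"z":0,"rx":0,"ry":0,"rz":0.1,"jaw":0},{"x":0,"y":0,"z":0,"rx":0,"ry":0,"rz":0.12,"jaw":0},{"x":0,"y":0,"z":0,"rx":0,"ry":0,"rz":0.12,"jaw":0},{"x":0,"y":0,"z":0,"rx":0,"ry":0,"rz":0.12,"jaw":0},{"x":0,"y":0,"z":0,"rx":0,"ry":0,"rz":0.12,"jaw":0},{"x":0,"y":0,"z":0,"rx":0,"ry":0,"rz":0.12,"jaw":0}]'; python3 -c "
from go import *
print(robot.observe()['torque'])"
```

```text
time_s: 16.2
tool_pos: [0.5576, 0.1233, 0.1291]
ee_rot: [-3.139, 0.001, 0.684]
ft_force: [-10.0, 6.1, 11.0]
gripper_width: 0.122
[1.19829379 1.6949537  0.17199765]
```

```bash
python3 -m creep '[{"x":0,"y":0,"z":0,"rx":0,"ry":0,"rz":0.12,"jaw":0},{"x":0,"y":0,"z":0,"rx":0,"ry":0,"rz":0.12,"jaw":0},{"x":0,"y":0,"z":0,"rx":0,"ry":0,"rz":0.12,"jaw":0},{"x":0,"y":0,"z":0,"rx":0,"ry":0,"rz":0.12,"jaw":0},{"x":0,"y":0,"z":0,"rx":0,"ry":0,"rz":0.12,"jaw":0},{"x":0,"y":0,"z":0,"rx":0,"ry":0,"rz":0.12,"jaw":0},{"x":0,"y":0,"z":0,"rx":0,"ry":0,"rz":0.10,"jaw":0},{"x":0,"y":0,"z":0,"rx":0,"ry":0,"rz":0.06,"jaw":0},{"x":0,"y":0,"z":0,"rx":0,"ry":0,"rz":0.03,"jaw":0},{"x":0,"y":0,"z":0,"rx":0,"ry":0,"rz":0,"jaw":0},{"x":0,"y":0,"z":0,"rx":0,"ry":0,"rz":0,"jaw":0}]'; python3 -c "
from go import *
print(robot.observe()['torque'],YAW)"
```

```text
time_s: 17.3
tool_pos: [0.5574, 0.1255, 0.1292]
ee_rot: [-3.138, 0.004, -0.22]
ft_force: [-11.5, 18.2, 10.2]
gripper_width: 0.123
[2.92901261 1.80673039 0.80795202] -0.1846937311838827
```

```bash
python3 -m creep '[{"x":0,"y":0,"z":0,"rx":0,"ry":0,"rz":0,"jaw":0.6},{"x":0,"y":0,"z":0,"rx":0,"ry":0,"rz":0,"jaw":0.6},{"x":0,"y":0,"z":0,"rx":0,"ry":0,"rz":0,"jaw":0.6},{"x":0,"y":0,"z":-15,"rx":0,"ry":0,"rz":0,"jaw":0.6},{"x":0,"y":0,"z":-25,"rx":0,"ry":0,"rz":0,"jaw":1},{"x":0,"y":0,"z":-30,"rx":0,"ry":0,"rz":0,"jaw":1},{"x":0,"y":0,"z":-10,"rx":0,"ry":0,"rz":0,"jaw":1},{"x":0,"y":0,"z":0,"rx":0,"ry":0,"rz":0,"jaw":1}]'
python3 - <<'E'
from go import *
goal(W(-.02,-.112,.127),YAW+np.pi/2)
shot('side','s8');shot('top','t8')
im=cv2.imread('pics/s8.png');cv2.imwrite('pics/s8z.png',cv2.resize(im[130:300,180:390],None,fx=3.5,fy=3.5,interpolation=cv2.INTER_CUBIC))
E
```

```text
time_s: 18.1
tool_pos: [0.5603, 0.1222, 0.2098]
ee_rot: [-3.14, -0.003, -0.221]
ft_force: [0.3, 0.6, 0.4]
gripper_width: 1.002
turn rv [ 1.000e-03 -3.000e-03 -1.607e+00]  then shift mm [-224.6   -2.    82.8] | shift in present frame [  5.8 224.6  82.5] t 18.1 q6 2.0 F [0.3 0.6 0.4]
```

View pics/s8z.png

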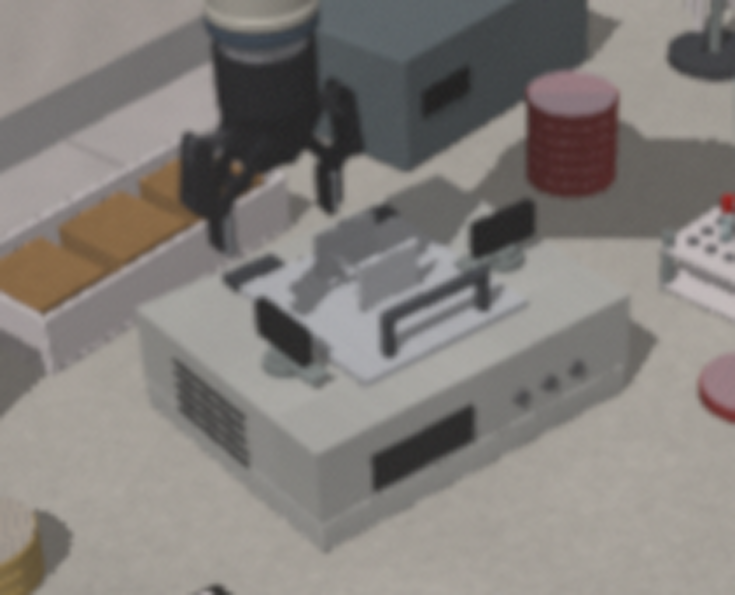

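Left wing is along the panel's edge. Now the right one.

```bash
python3 -m creep '[{"x":0,"y":20,"z":0,"rx":0,"ry":0,"rz":0,"jaw":1},{"x":1,"y":37,"z":0,"rx":0,"ry":0,"rz":0,"jaw":1},{"x":1,"y":37,"z":0,"rx":0,"ry":0,"rz":0,"jaw":1},{"x":1,"y":37,"z":0,"rx":0,"ry":0,"rz":0,"jaw":1},{"x":1,"y":37,"z":0,"rx":0,"ry":0,"rz":0,"jaw":1},{"x":1,"y":36,"z":0,"rx":0,"ry":0,"rz":0,"jaw":1},{"x":1,"y":18,"z":0,"rx":0,"ry":0,"rz":0,"jaw":1},{"x":0,"y":0,"z":0,"rx":0,"ry":0,"rz":-0.14,"jaw":1},{"x":0,"y":0,"z":0,"rx":0,"ry":0,"rz":-0.14,"jaw":1},{"x":0,"y":0,"z":0,"rx":0,"ry":0,"rz":-0.14,"jaw":1},{"x":0,"y":0,"z":0,"rx":0,"ry":0,"rz":-0.14,"jaw":1},{"x":0,"y":0,"z":0,"rx":0,"ry":0,"rz":-0.14,"jaw":1},{"x":0,"y":0,"z":0,"rx":0,"ry":0,"rz":-0.14,"jaw":1},{"x":0,"y":0,"z":0,"rx":0,"ry":0,"rz":-0.14,"jaw":1},{"x":0,"y":0,"z":0,"rx":0,"ry":0,"rz":-0.14,"jaw":1},{"x":0,"y":0,"z":0,"rx":0,"ry":0,"rz":-0.14,"jaw":1},{"x":0,"y":0,"z":0,"rx":0,"ry":0,"rz":-0.14,"jaw":1},{"x":0,"y":0,"z":0,"rx":0,"ry":0,"rz":-0.14,"jaw":1},{"x":0,"y":0,"z":0,"rx":0,"ry":0,"rz":-0.067,"jaw":1},{"x":0,"y":0,"z":0,"rx":0,"ry":0,"rz":0,"jaw":1}]'
python3 - <<'E'
from go import *
goal(W(-.02,-.112,.127),YAW+np.pi/2)
t=cv2.imread('pics/t8.png');cv2.imwrite('pics/t8z.png',cv2.resize(t[140:270,240:420],None,fx=4,fy=4,interpolation=cv2.INTER_CUBIC))
shot('side','s9')
im=cv2.imread('pics/s9.png');cv2.imwrite('pics/s9z.png',cv2.resize(im[110:280,220:430],None,fx=3.5,fy=3.5,interpolation=cv2.INTER_CUBIC))
E
```

```text
time_s: 20.2
tool_pos: [0.5157, -0.0956, 0.2068]
ee_rot: [-3.139, 0.0, 1.388]
ft_force: [0.4, 0.4, 0.3]
gripper_width: 0.998
turn rv [-0.003  0.     0.002]  then shift mm [-2.3  1.9 79.8] | shift in present frame [-2.3  2.1 79.8] t 20.2 q6 -0.0 F [0.4 0.4 0.3]
```

View pics/s9z.png

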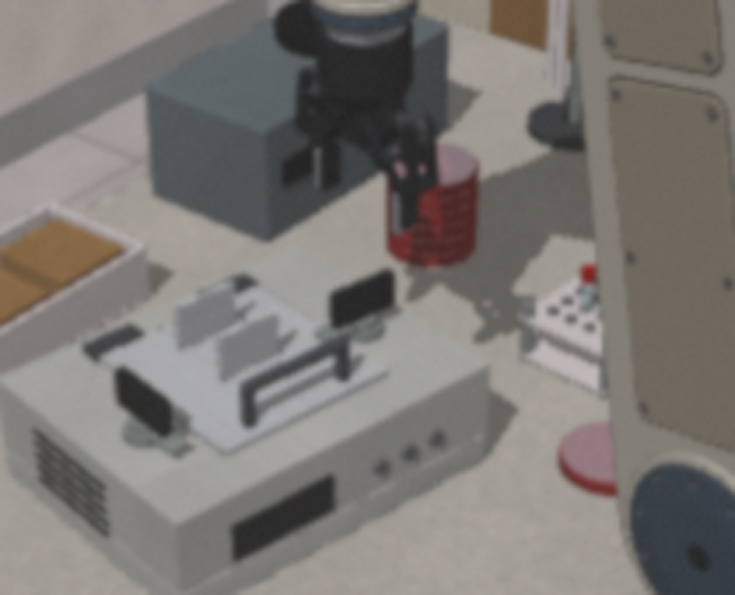

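View pics/t8z.png

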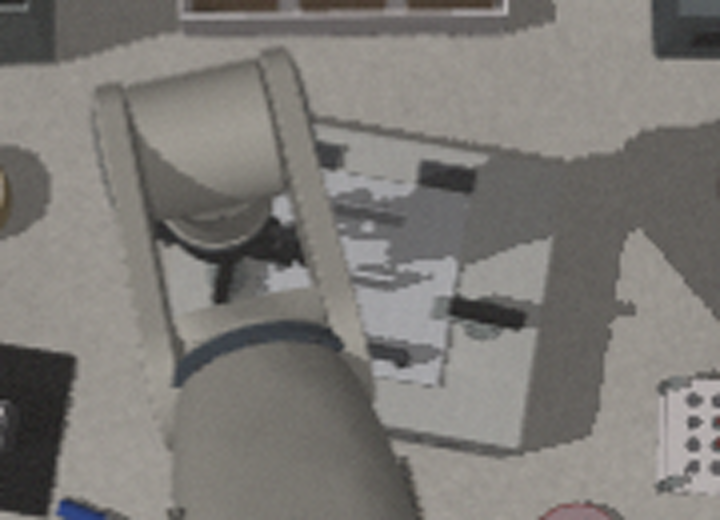

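```bash
python3 -c "
import numpy as np
p=np.load('w.npy');p[1]+=.0025;np.save('w.npy',p);print(p)"
python3 -m creep '[{"x":0,"y":2,"z":10,"rx":0,"ry":0,"rz":0,"jaw":1},{"x":0,"y":0,"z":20,"rx":0,"ry":0,"rz":0,"jaw":1},{"x":0,"y":0,"z":20,"rx":0,"ry":0,"rz":0,"jaw":1},{"x":0,"y":0,"z":17,"rx":0,"ry":0,"rz":0,"jaw":1},{"x":0,"y":0,"z":10,"rx":0,"ry":0,"rz":0,"jaw":1},{"x":0,"y":0,"z":3,"rx":0,"ry":0,"rz":0,"jaw":0.6},{"x":0,"y":0,"z":0,"rx":0,"ry":0,"rz":0,"jaw":0.4},{"x":0,"y":0,"z":0,"rx":0,"ry":0,"rz":0,"jaw":0.2},{"x":0,"y":0,"z":0,"rx":0,"ry":0,"rz":0,"jaw":0},{"x":0,"y":0,"z":0,"rx":0,"ry":0,"rz":0,"jaw":0},{"x":0,"y":0,"z":0,"rx":0,"ry":0,"rz":0,"jaw":0},{"x":0,"y":0,"z":0,"rx":0,"ry":0,"rz":0,"jaw":0},{"x":0,"y":0,"z":0,"rx":0,"ry":0,"rz":0,"jaw":0},{"x":0,"y":0,"z":0,"rx":0,"ry":0,"rz":0,"jaw":0}]'
python3 - <<'E'
from go import *
goal(W(-.02,-.112,.127),YAW+np.pi/2)
print(robot.observe()['torque'])
E
```

```text
[ 0.55732993  0.01076518 -0.18469373  0.08493933]
time_s: 21.65
tool_pos: [0.5181, -0.0961, 0.1292]
ee_rot: [-3.141, 0.0, 1.387]
ft_force: [-4.7, -0.3, 7.3]
gripper_width: 0.126
turn rv [-0.001  0.     0.001]  then shift mm [ 0.2 -1.   2.2] | shift in present frame [ 0.2 -1.   2.2] t 21.65 q6 -0.0 F [-4.7 -0.3  7.3]
[ 0.1127272   0.72301409 -0.01015126]
```

```bash
python3 -m creep '[{"x":0,"y":0,"z":0,"rx":0,"ry":0,"rz":0.1,"jaw":0},{"x":0,"y":0,"z":0,"rx":0,"ry":0,"rz":0.12,"jaw":0},{"x":0,"y":0,"z":0,"rx":0,"ry":0,"rz":0.12,"jaw":0},{"x":0,"y":0,"z":0,"rx":0,"ry":0,"rz":0.12,"jaw":0},{"x":0,"y":0,"z":0,"rx":0,"ry":0,"rz":0.12,"jaw":0},{"x":0,"y":0,"z":0,"rx":0,"ry":0,"rz":0.12,"jaw":0},{"x":0,"y":0,"z":0,"rx":0,"ry":0,"rz":0.12,"jaw":0},{"x":0,"y":0,"z":0,"rx":0,"ry":0,"rz":0.12,"jaw":0},{"x":0,"y":0,"z":0,"rx":0,"ry":0,"rz":0.12,"jaw":0},{"x":0,"y":0,"z":0,"rx":0,"ry":0,"rz":0.12,"jaw":0},{"x":0,"y":0,"z":0,"rx":0,"ry":0,"rz":0.12,"jaw":0},{"x":0,"y":0,"z":0,"rx":0,"ry":0,"rz":0.12,"jaw":0},{"x":0,"y":0,"z":0,"rx":0,"ry":0,"rz":0.1,"jaw":0},{"x":0,"y":0,"z":0,"rx":0,"ry":0,"rz":0.06,"jaw":0},{"x":0,"y":0,"z":0,"rx":0,"ry":0,"rz":0.03,"jaw":0},{"x":0,"y":0,"z":0,"rx":0,"ry":0,"rz":0,"jaw":0},{"x":0,"y":0,"z":0,"rx":0,"ry":0,"rz":0,"jaw":0}]'; python3 -c "
from go import *
print(robot.observe()['torque'],YAW)"
```

```text
time_s: 23.35
tool_pos: [0.517, -0.0947, 0.1291]
ee_rot: [-3.14, 0.003, -0.222]
ft_force: [-8.1, 8.6, 13.3]
gripper_width: 0.121
[1.42971663 1.3124136  0.94551736] -0.1846937311838827
```

```bash
python3 -m creep '[{"x":0,"y":0,"z":0,"rx":0,"ry":0,"rz":0,"jaw":0.6},{"x":0,"y":0,"z":0,"rx":0,"ry":0,"rz":0,"jaw":0.6},{"x":0,"y":0,"z":0,"rx":0,"ry":0,"rz":0,"jaw":0.6},{"x":0,"y":0,"z":-15,"rx":0,"ry":0,"rz":0,"jaw":0.6},{"x":0,"y":0,"z":-25,"rx":0,"ry":0,"rz":0,"jaw":1},{"x":0,"y":0,"z":-30,"rx":0,"ry":0,"rz":0,"jaw":1},{"x":0,"y":0,"z":-10,"rx":0,"ry":0,"rz":0,"jaw":1},{"x":0,"y":0,"z":0,"rx":0,"ry":0,"rz":0,"jaw":1}]'
python3 - <<'E'
from go import *
p=np.load('w.npy')
goal(W(p[3]-.155,0,.125),YAW+np.pi/2)
shot('side','s10');shot('top','t10')
im=cv2.imread('pics/s10.png');cv2.imwrite('pics/s10z.png',cv2.resize(im[110:280,200:410],None,fx=3.5,fy=3.5,interpolation=cv2.INTER_CUBIC))
E
```

```text
time_s: 24.15
tool_pos: [0.5196, -0.0964, 0.2097]
ee_rot: [-3.142, -0.003, -0.223]
ft_force: [-0.5, 0.1, 0.0]
gripper_width: 1.005
turn rv [ 0.002 -0.003 -1.61 ]  then shift mm [112.3 -52.6  84.7] | shift in present frame [ -57.2 -110.1   84.6] t 24.15 q6 1.61 F [-0.5  0.1  0. ]
```

View pics/s10z.png

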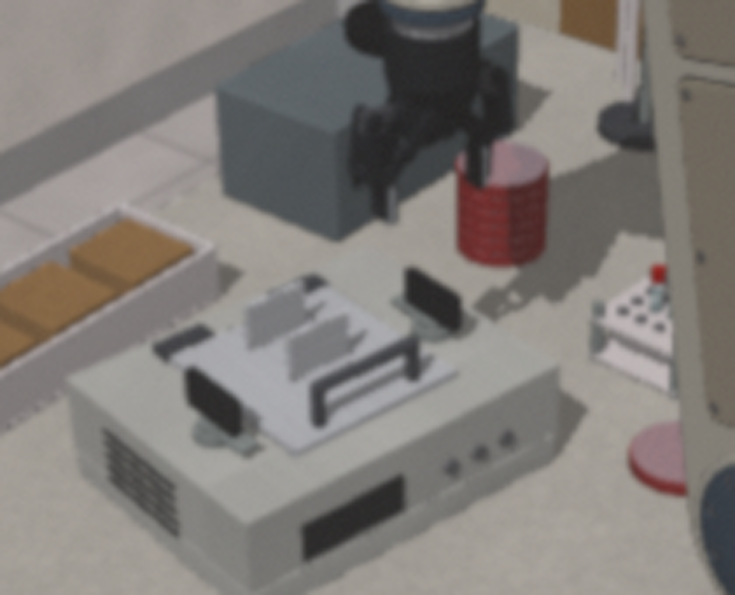

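Both wings lie along the edges. Now the handle.

```bash
python3 -m creep '[{"x":-11,"y":-22,"z":0,"rx":0,"ry":0,"rz":0,"jaw":1},{"x":-16,"y":-31,"z":0,"rx":0,"ry":0,"rz":0,"jaw":1},{"x":-16,"y":-31,"z":0,"rx":0,"ry":0,"rz":0,"jaw":1},{"x":-14,"y":-26,"z":0,"rx":0,"ry":0,"rz":0,"jaw":1},{"x":0,"y":0,"z":0,"rx":0,"ry":0,"rz":-0.14,"jaw":1},{"x":0,"y":0,"z":0,"rx":0,"ry":0,"rz":-0.14,"jaw":1},{"x":0,"y":0,"z":0,"rx":0,"ry":0,"rz":-0.14,"jaw":1},{"x":0,"y":0,"z":0,"rx":0,"ry":0,"rz":-0.14,"jaw":1},{"x":0,"y":0,"z":0,"rx":0,"ry":0,"rz":-0.14,"jaw":1},{"x":0,"y":0,"z":0,"rx":0,"ry":0,"rz":-0.14,"jaw":1},{"x":0,"y":0,"z":0,"rx":0,"ry":0,"rz":-0.14,"jaw":1},{"x":0,"y":0,"z":0,"rx":0,"ry":0,"rz":-0.14,"jaw":1},{"x":0,"y":0,"z":0,"rx":0,"ry":0,"rz":-0.14,"jaw":1},{"x":0,"y":0,"z":0,"rx":0,"ry":0,"rz":-0.14,"jaw":1},{"x":0,"y":0,"z":0,"rx":0,"ry":0,"rz":-0.14,"jaw":1},{"x":0,"y":0,"z":0,"rx":0,"ry":0,"rz":-0.07,"jaw":1},{"x":0,"y":0,"z":20,"rx":0,"ry":0,"rz":0,"jaw":1},{"x":0,"y":0,"z":0,"rx":0,"ry":0,"rz":0,"jaw":1},{"x":0,"y":0,"z":0,"rx":0,"ry":0,"rz":0,"jaw":1}]'
python3 - <<'E'
from go import *
p=np.load('w.npy')
goal(W(p[3]-.155,0,.126),YAW+np.pi/2)
E
```

```text
time_s: 26.15
tool_pos: [0.4864, 0.0238, 0.1873]
ee_rot: [-3.139, 0.001, 1.386]
ft_force: [-0.6, -0.4, 1.8]
gripper_width: 1.001
turn rv [-0.003  0.001  0.   ]  then shift mm [ 0.2  2.1 61.3] | shift in present frame [ 0.3  2.2 61.3] t 26.15 q6 0.23 F [-0.6 -0.4  1.8]
```

```bash
python3 -m creep '[{"x":0,"y":2,"z":10,"rx":0,"ry":0,"rz":0,"jaw":1},{"x":0,"y":0,"z":18,"rx":0,"ry":0,"rz":0,"jaw":1},{"x":0,"y":0,"z":18,"rx":0,"ry":0,"rz":0,"jaw":1},{"x":0,"y":0,"z":11,"rx":0,"ry":0,"rz":0,"jaw":0.8},{"x":0,"y":0,"z":4,"rx":0,"ry":0,"rz":0,"jaw":0.6},{"x":0,"y":0,"z":0,"rx":0,"ry":0,"rz":0,"jaw":0.4},{"x":0,"y":0,"z":0,"rx":0,"ry":0,"rz":0,"jaw":0.2},{"x":0,"y":0,"z":0,"rx":0,"ry":0,"rz":0,"jaw":0},{"x":0,"y":0,"z":0,"rx":0,"ry":0,"rz":0,"jaw":0},{"x":0,"y":0,"z":0,"rx":0,"ry":0,"rz":0,"jaw":0},{"x":0,"y":0,"z":0,"rx":0,"ry":0,"rz":0,"jaw":0},{"x":0,"y":0,"z":0,"rx":0,"ry":0,"rz":0,"jaw":0}]'
python3 - <<'E'
from go import *
p=np.load('w.npy')
goal(W(p[3]-.155,0,.126),YAW+np.pi/2)
shot('side','s11')
im=cv2.imread('pics/s11.png');cv2.imwrite('pics/s11z.png',cv2.resize(im[110:280,200:410],None,fx=3.5,fy=3.5,interpolation=cv2.INTER_CUBIC))
# arc increments: tool y axis = (sin yaw,-cos yaw) at yaw 1.386 -> warmer +x ; rows (y,z)
r=np.hypot(.155,.039);a0=np.arctan2(.039,.155)
f=lambda a:np.array([.155*-np.cos(a)+.039*np.sin(a),.155*np.sin(a)+.039*np.cos(a)])*1e3
s=0
A=np.r_[0,.04,.1,np.arange(.2,1.86,.1),1.86]
for i in range(len(A)-1):
    d=f(A[i+1])-f(A[i]); print(round(A[i+1],2),np.round(d,1))
E
```

```text
time_s: 27.35
tool_pos: [0.4897, 0.0235, 0.1282]
ee_rot: [3.14, -0.0, 1.387]
ft_force: [-1.5, -0.1, 7.0]
gripper_width: 0.117
turn rv [ 0.001 -0.     0.001]  then shift mm [-0.1 -1.3  2.2] | shift in present frame [-0.1 -1.3  2.2] t 27.35 q6 0.23 F [-1.5 -0.1  7. ]
0.04 [1.7 6.2]
0.1 [3.  9.1]
0.2 [ 6.2 14.7]
0.3 [ 7.6 14. ]
0.4 [ 9.  13.2]
0.5 [10.2 12.3]
0.6 [11.4 11.2]
0.7 [12.5 10. ]
0.8 [13.4  8.7]
0.9 [14.2  7.3]
1.0 [14.9  5.8]
1.1 [15.4  4.3]
1.2 [15.7  2.8]
1.3 [15.9  1.2]
1.4 [16.  -0.4]
1.5 [15.9 -2. ]
1.6 [15.6 -3.6]
1.7 [15.1 -5.1]
1.8 [14.6 -6.6]
1.86 [ 8.4 -4.6]
```

View pics/s11z.png

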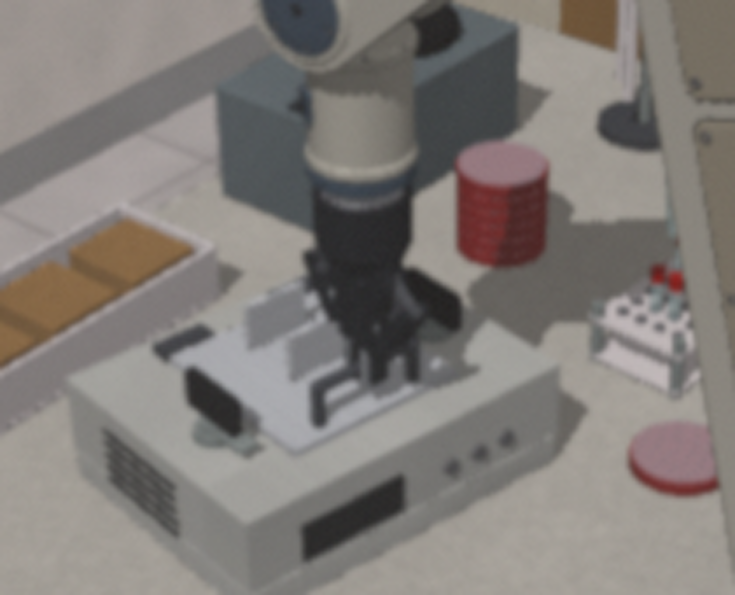

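```bash
python3 -m creep '[{"x":0,"y":1.7,"z":-6.2,"rx":0,"ry":0,"rz":0,"jaw":0},{"x":0,"y":3,"z":-9.1,"rx":0,"ry":0,"rz":0,"jaw":0},{"x":0,"y":6.2,"z":-14.7,"rx":0,"ry":0,"rz":0,"jaw":0},{"x":0,"y":0,"z":0,"rx":0,"ry":0,"rz":0,"jaw":0}]'; python3 -c "
from go import *
print(robot.observe()['torque']);shot('side','s12')
im=cv2.imread('pics/s12.png');cv2.imwrite('pics/s12z.png',cv2.resize(im[110:280,200:410],None,fx=3.5,fy=3.5,interpolation=cv2.INTER_CUBIC))"
```

```text
time_s: 27.8
tool_pos: [0.5002, 0.0215, 0.1589]
ee_rot: [-3.141, -0.0, 1.387]
ft_force: [-4.0, 1.7, 4.1]
gripper_width: 0.112
[ 0.24397425  0.61996355 -0.0527857 ]
```

View pics/s12z.png

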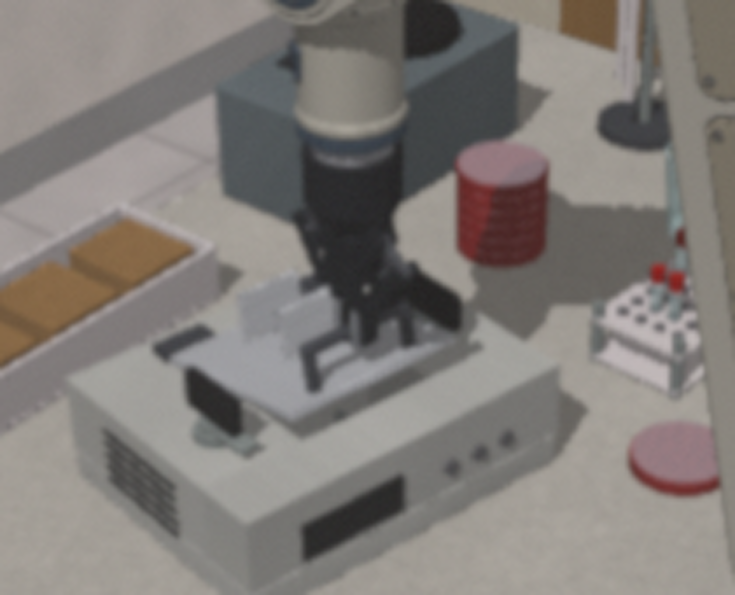

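The panel is lifting freely. Continue along the arc.

```bash
python3 -m creep '[{"x":0,"y":7.6,"z":-14,"rx":0,"ry":0,"rz":0,"jaw":0},{"x":0,"y":9,"z":-13.2,"rx":0,"ry":0,"rz":0,"jaw":0},{"x":0,"y":10.2,"z":-12.3,"rx":0,"ry":0,"rz":0,"jaw":0},{"x":0,"y":11.4,"z":-11.2,"rx":0,"ry":0,"rz":0,"jaw":0},{"x":0,"y":12.5,"z":-10,"rx":0,"ry":0,"rz":0,"jaw":0},{"x":0,"y":13.4,"z":-8.7,"rx":0,"ry":0,"rz":0,"jaw":0},{"x":0,"y":0,"z":0,"rx":0,"ry":0,"rz":0,"jaw":0}]'; python3 -c "
from go import *
print(robot.observe()['torque'])"
```

```text
time_s: 28.55
tool_pos: [0.5599, 0.0102, 0.2291]
ee_rot: [-3.134, 0.0, 1.387]
ft_force: [-23.4, 3.4, 35.5]
gripper_width: 0.114
[ 0.5979217   4.40364924 -0.02605512]
```

```bash
python3 -m creep '[{"x":0,"y":14.2,"z":-7.3,"rx":0,"ry":0,"rz":0,"jaw":0},{"x":0,"y":14.9,"z":-5.8,"rx":0,"ry":0,"rz":0,"jaw":0},{"x":0,"y":15.4,"z":-4.3,"rx":0,"ry":0,"rz":0,"jaw":0},{"x":0,"y":15.7,"z":-2.8,"rx":0,"ry":0,"rz":0,"jaw":0},{"x":0,"y":15.9,"z":-1.2,"rx":0,"ry":0,"rz":0,"jaw":0},{"x":0,"y":0,"z":0,"rx":0,"ry":0,"rz":0,"jaw":0}]'; python3 -c "
from go import *
print(robot.observe()['torque'])
p=np.load('w.npy');a=1.3
goal(W(p[3]-.155*np.cos(a)+.039*np.sin(a),0,.104+.155*np.sin(a)+.039*np.cos(a)-.015),YAW+np.pi/2)
shot('side','s13')
im=cv2.imread('pics/s13.png');cv2.imwrite('pics/s13z.png',cv2.resize(im[80:250,200:410],None,fx=3.5,fy=3.5,interpolation=cv2.INTER_CUBIC))"
```

```text
time_s: 29.15
tool_pos: [0.6399, -0.0049, 0.2495]
ee_rot: [3.138, 0.0, 1.387]
ft_force: [2.0, -1.6, 8.0]
gripper_width: 0.112
[-0.32826079 -0.254749   -0.03831859]
turn rv [0.004 0.    0.001]  then shift mm [ 0.3 -3.   0.7] | shift in present frame [ 0.3 -3.   0.7] t 29.15 q6 0.17 F [ 2.  -1.6  8. ]
```

View pics/s13z.png

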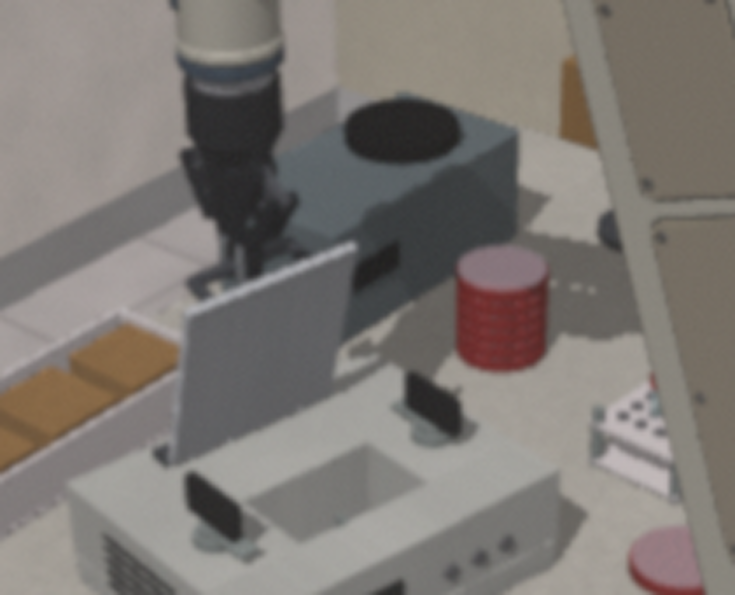

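Panel near upright (~1.35). Continue past upright.

```bash
python3 -m creep '[{"x":0,"y":16,"z":0.4,"rx":0,"ry":0,"rz":0,"jaw":0},{"x":0,"y":15.9,"z":2,"rx":0,"ry":0,"rz":0,"jaw":0},{"x":0,"y":15.6,"z":3.6,"rx":0,"ry":0,"rz":0,"jaw":0},{"x":0,"y":0,"z":0,"rx":0,"ry":0,"rz":0,"jaw":0}]'; python3 -c "
from go import *
print(robot.observe()['torque'])"
```

```text
time_s: 29.6
tool_pos: [0.6858, -0.0136, 0.2419]
ee_rot: [3.14, 0.001, 1.387]
ft_force: [1.1, -1.8, 1.6]
gripper_width: 0.114
[-0.276026    0.03260518 -0.03590946]
```

```bash
python3 -m creep '[{"x":0,"y":15.1,"z":5.1,"rx":0,"ry":0,"rz":0,"jaw":0},{"x":0,"y":12,"z":5.2,"rx":0,"ry":0,"rz":0,"jaw":0},{"x":0,"y":0,"z":0,"rx":0,"ry":0,"rz":0,"jaw":0},{"x":0,"y":0,"z":0,"rx":0,"ry":0,"rz":0,"jaw":0}]'; python3 -c "
from go import *
print(robot.observe()['torque'])
shot('side','s14')
im=cv2.imread('pics/s14.png');cv2.imwrite('pics/s14z.png',cv2.resize(im[80:250,200:410],None,fx=3.5,fy=3.5,interpolation=cv2.INTER_CUBIC))"
```

```text
time_s: 30.0
tool_pos: [0.7116, -0.0184, 0.2317]
ee_rot: [3.14, 0.001, 1.387]
ft_force: [2.7, -3.9, -0.2]
gripper_width: 0.112
[-0.57800319 -0.26555692 -0.1029434 ]
```

View pics/s14z.png

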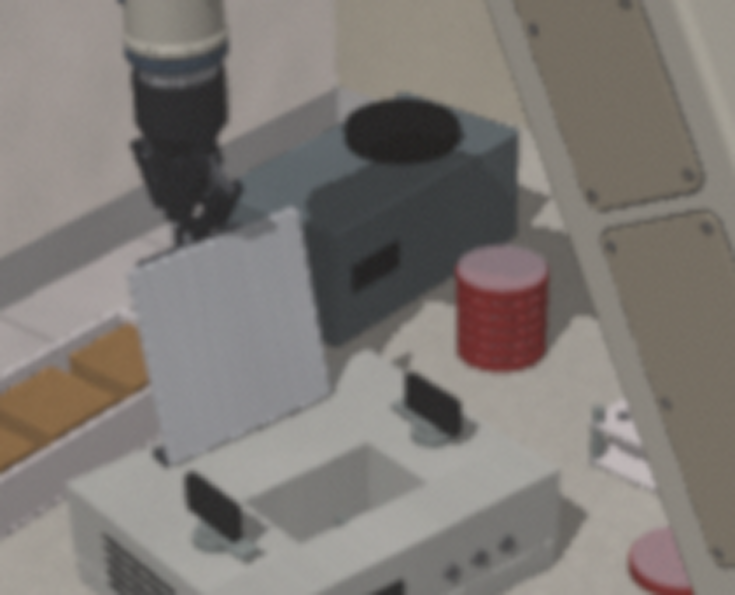

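```bash
python3 -m creep '[{"x":0,"y":0,"z":0,"rx":0,"ry":0,"rz":0,"jaw":0.25},{"x":0,"y":0,"z":0,"rx":0,"ry":0,"rz":0,"jaw":0.25},{"x":0,"y":0,"z":0,"rx":0,"ry":0,"rz":0,"jaw":0.25},{"x":0,"y":1,"z":-8,"rx":0,"ry":0,"rz":0,"jaw":0.25},{"x":0,"y":1,"z":-10,"rx":0,"ry":0,"rz":0,"jaw":0.25},{"x":0,"y":2,"z":-15,"rx":0,"ry":0,"rz":0,"jaw":0.25},{"x":0,"y":3,"z":-15,"rx":0,"ry":0,"rz":0,"jaw":0.25},{"x":0,"y":3,"z":-20,"rx":0,"ry":0,"rz":0,"jaw":0.25},{"x":0,"y":0,"z":-30,"rx":0,"ry":0,"rz":0,"jaw":0.25},{"x":0,"y":0,"z":-30,"rx":0,"ry":0,"rz":0,"jaw":0.5},{"x":0,"y":0,"z":-10,"rx":0,"ry":0,"rz":0,"jaw":1},{"x":0,"y":0,"z":0,"rx":0,"ry":0,"rz":0,"jaw":1}]'
python3 - <<'E'
from go import *
goal([.4426,.3535,.20],YAW+np.pi/2)
shot('side','s15')
im=cv2.imread('pics/s15.png');cv2.imwrite('pics/s15z.png',cv2.resize(im[80:250,200:410],None,fx=3.5,fy=3.5,interpolation=cv2.INTER_CUBIC))
E
```

```text
time_s: 31.25
tool_pos: [0.7219, -0.0197, 0.3727]
ee_rot: [3.137, -0.001, 1.387]
ft_force: [0.9, -0.5, -0.7]
gripper_width: 0.754
turn rv [ 0.004 -0.001  0.001]  then shift mm [ 315.6 -343.1  172.7] | shift in present frame [ 315.7 -343.6  171.5] t 31.25 q6 0.15 F [ 0.9 -0.5 -0.7]
```

View pics/s15z.png

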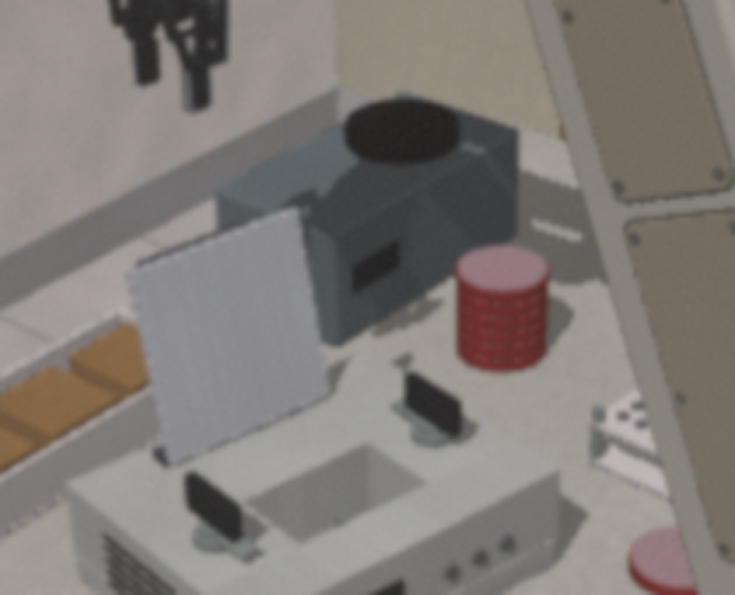

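Panel stays leaning back. Return to the carrier on the mat.

```bash
python3 -m creep '[{"x":12,"y":-13,"z":0,"rx":0,"ry":0,"rz":0,"jaw":1},{"x":25,"y":-27,"z":0,"rx":0,"ry":0,"rz":0,"jaw":1},{"x":25,"y":-27,"z":0,"rx":0,"ry":0,"rz":0,"jaw":1},{"x":25,"y":-27,"z":0,"rx":0,"ry":0,"rz":0,"jaw":1},{"x":25,"y":-27,"z":0,"rx":0,"ry":0,"rz":0,"jaw":1},{"x":25,"y":-27,"z":0,"rx":0,"ry":0,"rz":0,"jaw":1},{"x":25,"y":-27,"z":0,"rx":0,"ry":0,"rz":0,"jaw":1},{"x":25,"y":-27,"z":0,"rx":0,"ry":0,"rz":0,"jaw":1},{"x":25,"y":-27,"z":0,"rx":0,"ry":0,"rz":0,"jaw":1},{"x":25,"y":-27,"z":0,"rx":0,"ry":0,"rz":0,"jaw":1},{"x":25,"y":-27,"z":15,"rx":0,"ry":0,"rz":0,"jaw":1},{"x":25,"y":-27,"z":30,"rx":0,"ry":0,"rz":0,"jaw":1},{"x":25,"y":-27,"z":30,"rx":0,"ry":0,"rz":0,"jaw":1},{"x":4,"y":-7,"z":40,"rx":0,"ry":0,"rz":0,"jaw":1},{"x":0,"y":0,"z":40,"rx":0,"ry":0,"rz":0,"jaw":1},{"x":0,"y":0,"z":20,"rx":0,"ry":0,"rz":0,"jaw":1},{"x":0,"y":0,"z":0,"rx":0,"ry":0,"rz":0,"jaw":1}]'
python3 - <<'E'
from go import *
goal([.4426,.3535,.120],YAW+np.pi/2)
shot('side','s16');shot('top','t16')
im=cv2.imread('pics/s16.png');cv2.imwrite('pics/s16z.png',cv2.resize(im[200:370,130:340],None,fx=3.5,fy=3.5,interpolation=cv2.INTER_CUBIC))
im=cv2.imread('pics/t16.png');cv2.imwrite('pics/t16z.png',cv2.resize(im[130:310,180:420],None,fx=3.3,fy=3.3,interpolation=cv2.INTER_CUBIC))
E
```

```text
time_s: 33.0
tool_pos: [0.4371, 0.3523, 0.1906]
ee_rot: [-3.136, 0.006, 1.387]
ft_force: [-0.3, -0.3, 1.5]
gripper_width: 0.995
turn rv [-0.006  0.006  0.001]  then shift mm [ 2.2  5.2 70.6] | shift in present frame [ 2.7  5.6 70.5] t 33.0 q6 0.86 F [-0.3 -0.3  1.5]
```

View pics/s16z.png

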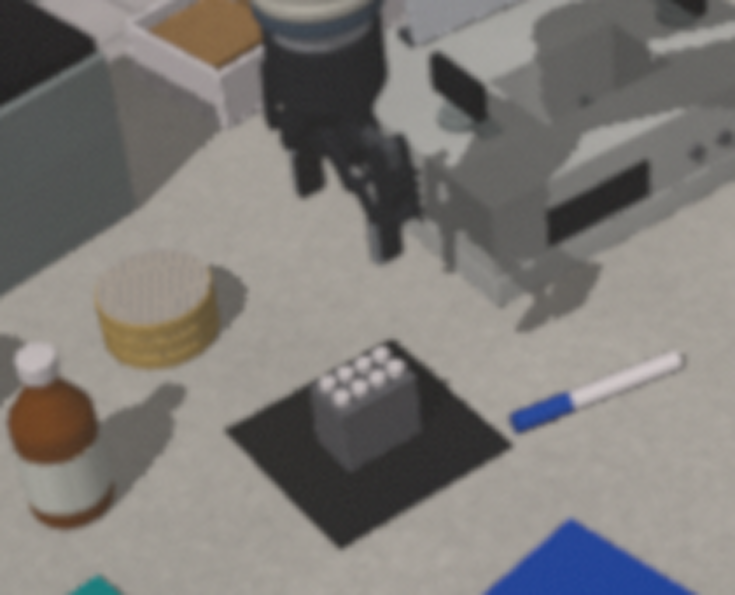

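View pics/t16z.png

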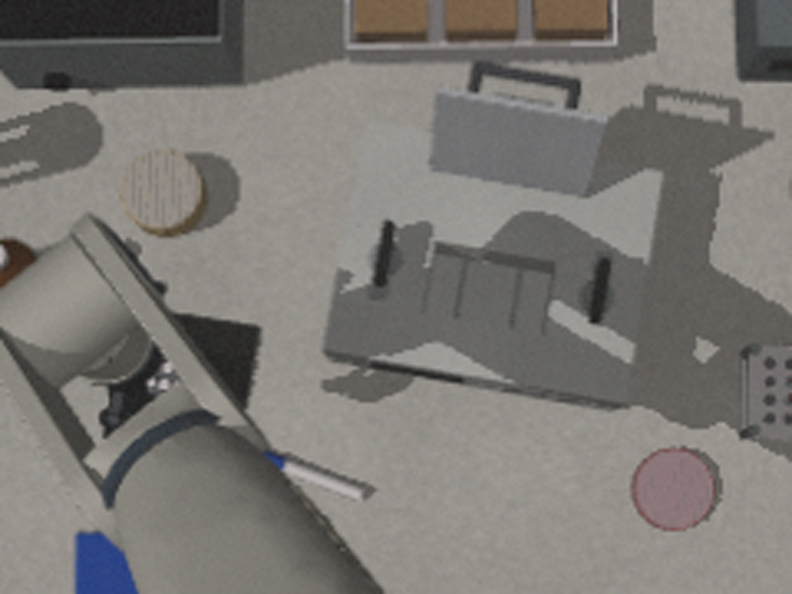

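```bash
python3 -m creep '[{"x":2.5,"y":5.4,"z":10,"rx":0,"ry":0.003,"rz":0,"jaw":1},{"x":0,"y":0,"z":20,"rx":0,"ry":0,"rz":0,"jaw":1},{"x":0,"y":0,"z":22,"rx":0,"ry":0,"rz":0,"jaw":1},{"x":0,"y":0,"z":10,"rx":0,"ry":0,"rz":0,"jaw":1},{"x":0,"y":0,"z":0,"rx":0,"ry":0,"rz":0,"jaw":1},{"x":0,"y":0,"z":0,"rx":0,"ry":0,"rz":0,"jaw":1}]'
python3 - <<'E'
from go import *
goal([.4426,.3535,.03],YAW+np.pi/2)
shot('side','s17')
im=cv2.imread('pics/s17.png');cv2.imwrite('pics/s17z.png',cv2.resize(im[200:370,130:340],None,fx=3.5,fy=3.5,interpolation=cv2.INTER_CUBIC))
import ov
def rect(x0,x1,y0,y1,z): return [(x0,y0,z),(x1,y0,z),(x1,y1,z),(x0,y1,z)]
ov.draw('top','pics/t16.png','pics/t16o.png',(140,270,240,420),4,[rect(-.039,.039,-.065,.065,.1),rect(-.039,.039,-.065,.065,.03),rect(-.039,.039,.028,.033,.042),rect(-.039,.039,-.033,-.028,.042),rect(-.052,.012,.106,.118,.152),rect(-.052,.012,-.118,-.106,.152)])
E
```

```text
time_s: 33.7
tool_pos: [0.447, 0.3559, 0.1337]
ee_rot: [3.141, -0.004, 1.387]
ft_force: [-0.5, -0.7, 1.3]
gripper_width: 1.002
turn rv [ 0.001 -0.004  0.001]  then shift mm [ -3.2  -3.9 103.7] | shift in present frame [ -3.6  -4.  103.6] t 33.7 q6 0.85 F [-0.5 -0.7  1.3]
```

View pics/s17z.png

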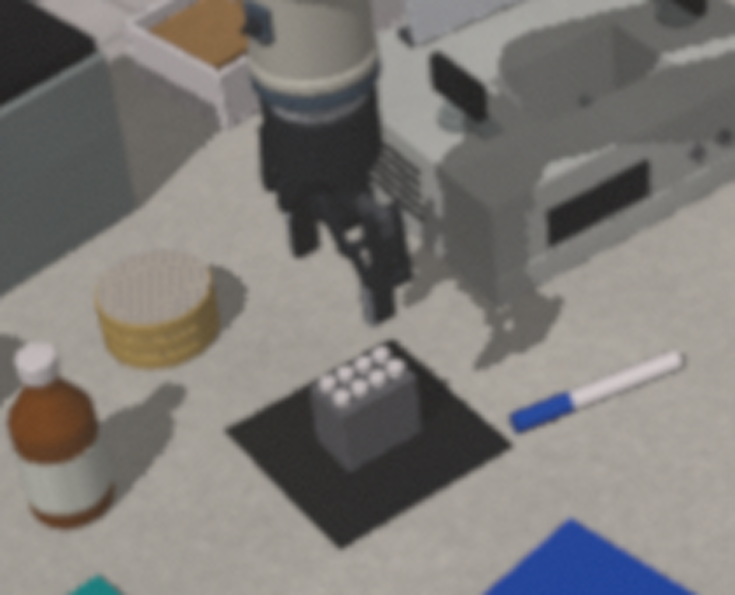

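View pics/t16o.png

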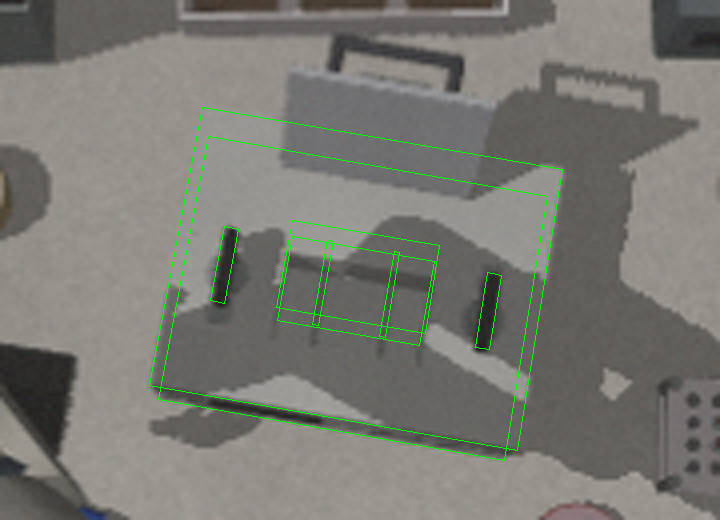

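Run:
```python
from go import *
import ov
goal([.4426,.3535,.03],YAW+np.pi/2)
def rect(x0,x1,y0,y1,z): return [(x0,y0,z),(x1,y0,z),(x1,y1,z),(x0,y1,z)]
im=cv2.imread('pics/t16.png'); im=np.clip((im.astype(float)-40)*2.2,0,255).astype(np.uint8); cv2.imwrite('pics/t16c.png',im)
for i,c in enumerate((-.02,-.015)):
  ov.draw('top','pics/t16c.png',f'pics/t16o{i}.png',(180,240,290,370),8,[rect(c-.039,c+.039,-.065,.065,.1),rect(c-.039,c+.039,.028,.033,.042),rect(c-.039,c+.039,-.033,-.028,.042)])
a=cv2.hconcat([cv2.imread(f'pics/t16o{i}.png') for i in(0,1)]);cv2.imwrite('pics/t16oo.png',cv2.resize(a,(800,300)))
im=cv2.imread('pics/s15.png');cv2.imwrite('pics/x.png',im)
ov.draw('side','pics/s15.png','pics/s15o.png',(150,260,210,370),5,[rect(-.059,.019,-.065,.065,.1),rect(-.054,.024,-.065,.065,.1)])
```

```text
turn rv [ 0.001 -0.004  0.001]  then shift mm [ -3.4  -4.  104. ] | shift in present frame [ -3.8  -4.1 103.9] t 33.75 q6 0.85 F [ 0.5  0.4 -0. ]
```

View pics/t16oo.png

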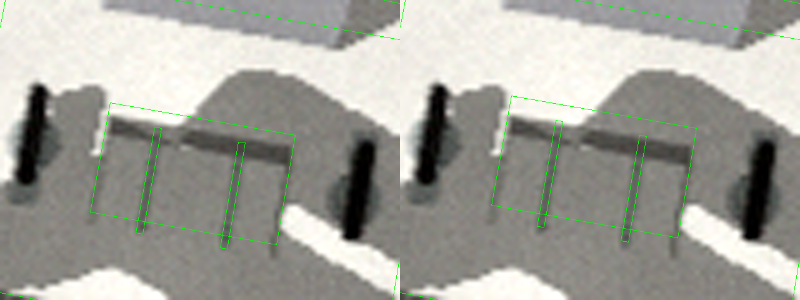

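View pics/s15o.png

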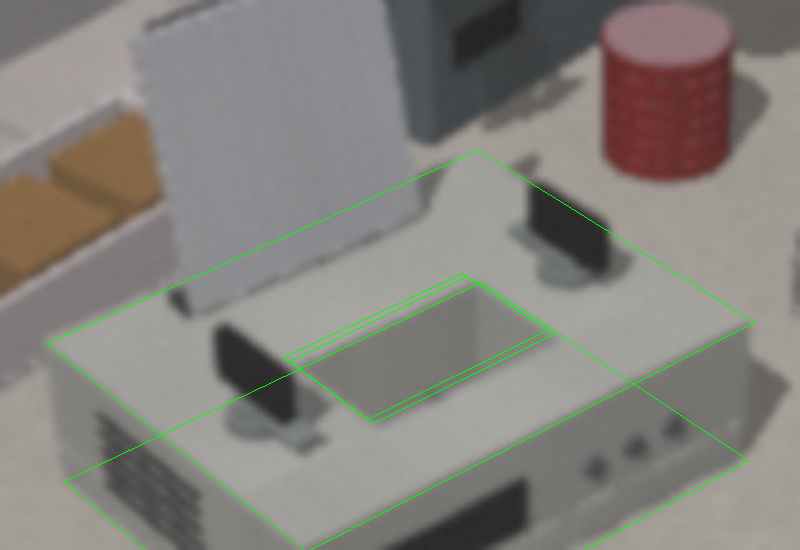

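Run:
```python
from go import *
p=np.load('w.npy')
def inv(P):
    d=P[:,:2]-p[:2]; c,s=np.cos(p[2]),np.sin(p[2]); return np.round(np.c_[c*d[:,0]+s*d[:,1],-s*d[:,0]+c*d[:,1]]*1e3,1)
print('near',inv(atz([(308.25,224.5),(344.5,230.5)],'top',.1)),'far',inv(atz([(311.4,203),(348.6,210)],'top',.1)))
print('side far-r,near-r,near-l,far-l',inv(atz([(306,206.6),(320.4,216.6),(285,234.6),(269.6,223.6)],'side',.1)))
a=cv2.imread('pics/t16.png')[195:240,298:362].astype(float); a=np.clip((a-60)*2.5,0,255).astype(np.uint8); cv2.imwrite('pics/w1.png',cv2.resize(a,None,fx=12,fy=12,interpolation=cv2.INTER_NEAREST))
a=cv2.imread('pics/s15.png')[200:240,262:326].astype(float); a=np.clip((a-60)*2,0,255).astype(np.uint8); cv2.imwrite('pics/w2.png',cv2.resize(a,None,fx=12,fy=12,interpolation=cv2.INTER_NEAREST))
```

```text
near [[-67.3  61.2]
 [-66.  -65.1]] far [[  8.8  63.8]
 [  7.1 -67.2]]
side far-r,near-r,near-l,far-l [[  6.2 -65.9]
 [-60.2 -64.6]
 [-62.   64.5]
 [  7.4  65.6]]
```

View pics/w1.png

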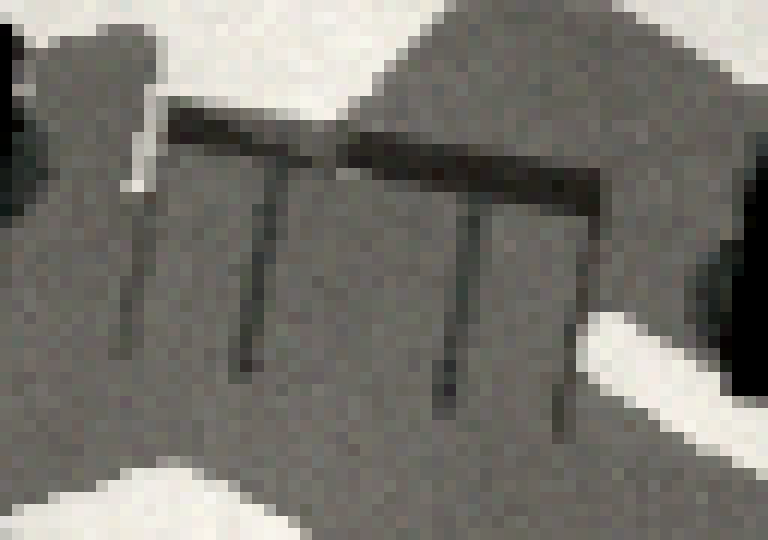

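View pics/w2.png

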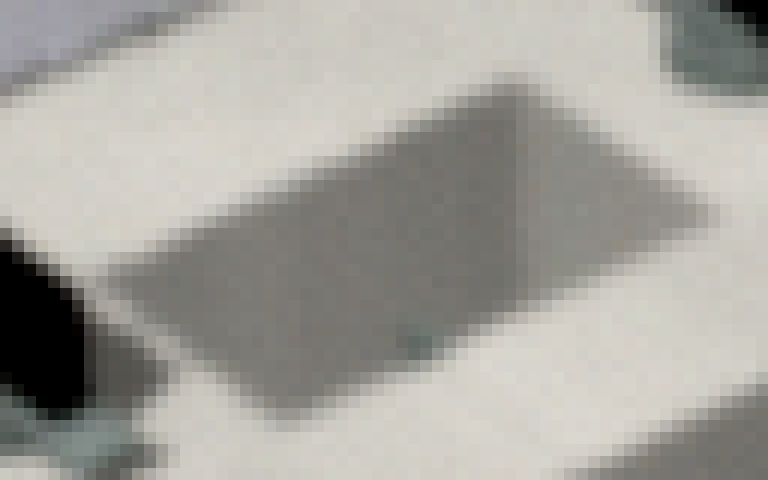

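The well centre measures about 29 mm to the robot side of the warmer's middle (top −29, side −28) with y≈0; ribs show at the expected places. Wing/handle contacts also give a ~1 mm correction. Now regrasp across the carrier's long faces.

```bash
python3 -c "
import numpy as np
p=np.load('w.npy');c,s=np.cos(p[2]),np.sin(p[2]);p[0]+=c*.0011-s*.0009;p[1]+=s*.0011+c*.0009;np.save('w.npy',p);print(p)"
python3 -m creep '[{"x":-3.6,"y":-4,"z":0,"rx":0,"ry":-0.002,"rz":0,"jaw":1},{"x":0,"y":0,"z":10,"rx":0,"ry":0,"rz":0,"jaw":1},{"x":0,"y":0,"z":0,"rx":0,"ry":0,"rz":0,"jaw":1},{"x":0,"y":0,"z":0,"rx":0,"ry":0,"rz":0,"jaw":1}]'
python3 - <<'E'
from go import *
goal([.4426,.3535,.03],YAW+np.pi/2)
E
```

```text
[ 0.5585765   0.01144787 -0.18469373  0.08493933]
time_s: 34.15
tool_pos: [0.4416, 0.3526, 0.1226]
ee_rot: [-3.141, -0.001, 1.387]
ft_force: [0.6, -1.0, 0.1]
gripper_width: 1.003
turn rv [-0.    -0.001  0.001]  then shift mm [ 1.1  0.8 92.6] | shift in present frame [ 1.   0.9 92.6] t 34.15 q6 0.85 F [ 0.6 -1.   0.1]
```

```bash
python3 -m creep '[{"x":1,"y":1,"z":10,"rx":0,"ry":0,"rz":0,"jaw":1},{"x":0,"y":0,"z":18,"rx":0,"ry":0,"rz":0,"jaw":1},{"x":0,"y":0,"z":20,"rx":0,"ry":0,"rz":0,"jaw":1},{"x":0,"y":0,"z":20,"rx":0,"ry":0,"rz":0,"jaw":1},{"x":0,"y":0,"z":15,"rx":0,"ry":0,"rz":0,"jaw":1},{"x":0,"y":0,"z":9,"rx":0,"ry":0,"rz":0,"jaw":1},{"x":0,"y":0,"z":0,"rx":0,"ry":0,"rz":0,"jaw":0.8},{"x":0,"y":0,"z":0,"rx":0,"ry":0,"rz":0,"jaw":0.7},{"x":0,"y":0,"z":0,"rx":0,"ry":0,"rz":0,"jaw":0.6},{"x":0,"y":0,"z":0,"rx":0,"ry":0,"rz":0,"jaw":0.5},{"x":0,"y":0,"z":0,"rx":0,"ry":0,"rz":0,"jaw":0.4},{"x":0,"y":0,"z":0,"rx":0,"ry":0,"rz":0,"jaw":0.3},{"x":0,"y":0,"z":0,"rx":0,"ry":0,"rz":0,"jaw":0.3},{"x":0,"y":0,"z":0,"rx":0,"ry":0,"rz":0,"jaw":0.2},{"x":0,"y":0,"z":0,"rx":0,"ry":0,"rz":0,"jaw":0.2}]'
python3 - <<'E'
from go import *
goal([.4426,.3535,.03],YAW+np.pi/2)
shot('side','s18')
im=cv2.imread('pics/s18.png');cv2.imwrite('pics/s18z.png',cv2.resize(im[200:370,130:340],None,fx=3.5,fy=3.5,interpolation=cv2.INTER_CUBIC))
E
```

```text
time_s: 35.65
tool_pos: [0.4433, 0.3541, 0.0319]
ee_rot: [3.141, -0.002, 1.387]
ft_force: [-1.3, -0.9, 7.1]
gripper_width: 0.479
turn rv [ 0.001 -0.002  0.001]  then shift mm [-0.7 -0.5  1.9] | shift in present frame [-0.7 -0.5  1.9] t 35.65 q6 0.85 F [-1.3 -0.9  7.1]
```

View pics/s18z.png

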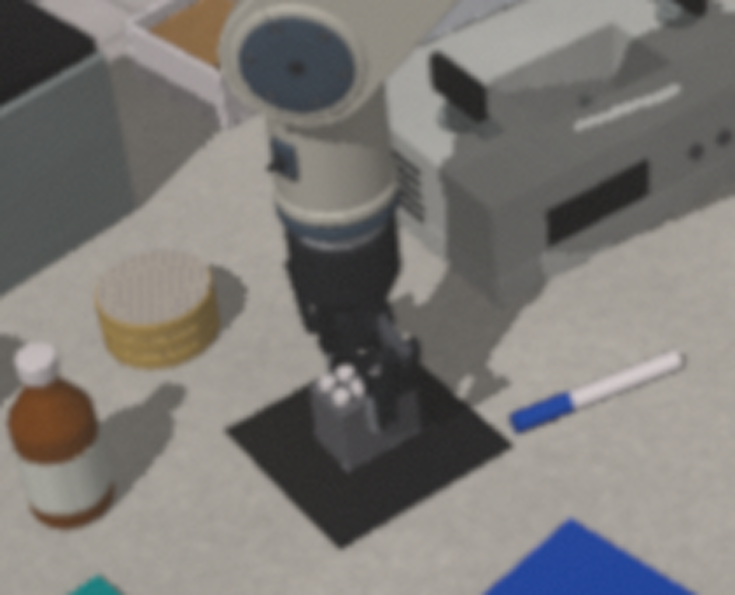

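```bash
python3 -m creep '[{"x":0,"y":0,"z":-2,"rx":0,"ry":0,"rz":0,"jaw":0.2},{"x":0,"y":0,"z":-4,"rx":0,"ry":0,"rz":0,"jaw":0.2},{"x":0,"y":0,"z":-8,"rx":0,"ry":0,"rz":0,"jaw":0.2},{"x":0,"y":0,"z":-14,"rx":0,"ry":0,"rz":0,"jaw":0.2},{"x":0,"y":0,"z":-20,"rx":0,"ry":0,"rz":0,"jaw":0.2},{"x":0,"y":0,"z":-22,"rx":0,"ry":0,"rz":0,"jaw":0.2},{"x":0,"y":0,"z":-22,"rx":0,"ry":0,"rz":0,"jaw":0.2},{"x":0,"y":0,"z":-22,"rx":0,"ry":0,"rz":0,"jaw":0.2},{"x":0,"y":0,"z":-22,"rx":0,"ry":0,"rz":0,"jaw":0.2},{"x":0,"y":0,"z":-22,"rx":0,"ry":0,"rz":0,"jaw":0.2},{"x":0,"y":0,"z":-16,"rx":0,"ry":0,"rz":0,"jaw":0.2},{"x":0,"y":0,"z":-12,"rx":0,"ry":0,"rz":0,"jaw":0.2},{"x":0,"y":0,"z":-6,"rx":0,"ry":0,"rz":0,"jaw":0.2},{"x":0,"y":0,"z":0,"rx":0,"ry":0,"rz":0,"jaw":0.2}]'
python3 - <<'E'
from go import *
goal(W(-.029,0,.225),YAW)
shot('side','s19')
im=cv2.imread('pics/s19.png');cv2.imwrite('pics/s19z.png',cv2.resize(im[180:310,150:310],None,fx=4.5,fy=4.5,interpolation=cv2.INTER_CUBIC))
E
```

```text
time_s: 37.1
tool_pos: [0.4432, 0.3537, 0.2237]
ee_rot: [3.141, -0.002, 1.387]
ft_force: [-0.3, -0.1, -3.7]
gripper_width: 0.483
turn rv [-1.000e-03 -2.000e-03  1.571e+00]  then shift mm [147.3 315.2  -1.3] | shift in present frame [-315.3  147.1   -1.8] t 37.1 q6 0.85 F [-0.3 -0.1 -3.7]
```

View pics/s19z.png

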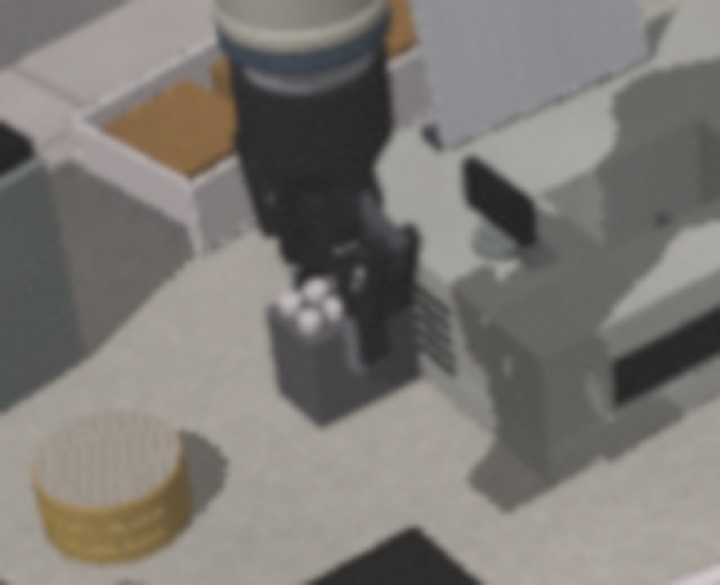

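Carrier is held centrally and upright. Carry it over the well.

```bash
python3 -m creep '[{"x":-6,"y":3,"z":0,"rx":0,"ry":0,"rz":0,"jaw":0.2},{"x":-13,"y":6,"z":0,"rx":0,"ry":0,"rz":0,"jaw":0.2},{"x":-20,"y":9,"z":0,"rx":0,"ry":0,"rz":0,"jaw":0.2},{"x":-20,"y":9,"z":0,"rx":0,"ry":0,"rz":0,"jaw":0.2},{"x":-20,"y":9,"z":0,"rx":0,"ry":0,"rz":0,"jaw":0.2},{"x":-20,"y":9,"z":0,"rx":0,"ry":0,"rz":0,"jaw":0.2},{"x":-20,"y":9,"z":0,"rx":0,"ry":0,"rz":0,"jaw":0.2},{"x":-20,"y":10,"z":0,"rx":0,"ry":0,"rz":0,"jaw":0.2},{"x":-20,"y":10,"z":0,"rx":0,"ry":0,"rz":0,"jaw":0.2},{"x":-20,"y":10,"z":0,"rx":0,"ry":0,"rz":0,"jaw":0.2},{"x":-20,"y":10,"z":0,"rx":0,"ry":0,"rz":0,"jaw":0.2},{"x":-20,"y":9,"z":0,"rx":0,"ry":0,"rz":0,"jaw":0.2},{"x":-20,"y":9,"z":0,"rx":0,"ry":0,"rz":0,"jaw":0.2},{"x":-20,"y":9,"z":0,"rx":0,"ry":0,"rz":0,"jaw":0.2},{"x":-20,"y":9,"z":0,"rx":0,"ry":0,"rz":0,"jaw":0.2},{"x":-20,"y":9,"z":0,"rx":0,"ry":0,"rz":0,"jaw":0.2},{"x":-11,"y":6,"z":0,"rx":0,"ry":0,"rz":0,"jaw":0.2},{"x":-5,"y":2,"z":0,"rx":0,"ry":0,"rz":0,"jaw":0.2},{"x":0,"y":0,"z":0,"rx":0,"ry":0,"rz":0,"jaw":0.2}]'
python3 -m creep '[{"x":0,"y":0,"z":0,"rx":0,"ry":0,"rz":0.05,"jaw":0.2},{"x":0,"y":0,"z":0,"rx":0,"ry":0,"rz":0.1,"jaw":0.2},{"x":0,"y":0,"z":0,"rx":0,"ry":0,"rz":0.12,"jaw":0.2},{"x":0,"y":0,"z":0,"rx":0,"ry":0,"rz":0.12,"jaw":0.2},{"x":0,"y":0,"z":0,"rx":0,"ry":0,"rz":0.12,"jaw":0.2},{"x":0,"y":0,"z":0,"rx":0,"ry":0,"rz":0.12,"jaw":0.2},{"x":0,"y":0,"z":0,"rx":0,"ry":0,"rz":0.12,"jaw":0.2},{"x":0,"y":0,"z":0,"rx":0,"ry":0,"rz":0.12,"jaw":0.2},{"x":0,"y":0,"z":0,"rx":0,"ry":0,"rz":0.12,"jaw":0.2},{"x":0,"y":0,"z":0,"rx":0,"ry":0,"rz":0.12,"jaw":0.2},{"x":0,"y":0,"z":0,"rx":0,"ry":0,"rz":0.12,"jaw":0.2},{"x":0,"y":0,"z":0,"rx":0,"ry":0,"rz":0.12,"jaw":0.2},{"x":0,"y":0,"z":0,"rx":0,"ry":0,"rz":0.1,"jaw":0.2},{"x":0,"y":0,"z":0,"rx":0,"ry":0,"rz":0.08,"jaw":0.2},{"x":0,"y":0,"z":0,"rx":0,"ry":0,"rz":0.04,"jaw":0.2},{"x":0,"y":0,"z":0,"rx":0,"ry":0,"rz":0,"jaw":0.2},{"x":0,"y":0,"z":0,"rx":0,"ry":0,"rz":0,"jaw":0.2}]'
python3 - <<'E'
from go import *
goal(W(-.029,0,.15),YAW)
E
```

```text
time_s: 39.05
tool_pos: [0.5297, 0.0164, 0.2223]
ee_rot: [-3.141, -0.001, 1.386]
ft_force: [-0.3, -0.4, -3.8]
gripper_width: 0.481
time_s: 40.75
tool_pos: [0.5296, 0.0175, 0.2225]
ee_rot: [-3.141, 0.0, -0.181]
ft_force: [0.1, 0.1, -4.4]
gripper_width: 0.48
turn rv [-0.001  0.     0.004]  then shift mm [ 0.6  0.6 72.5] | shift in present frame [ 0.6  0.7 72.5] t 40.75 q6 1.78 F [ 0.1  0.1 -4.4]
```

```bash
python3 -m creep '[{"x":0.6,"y":0.7,"z":8,"rx":0,"ry":0,"rz":0.004,"jaw":0.2},{"x":0,"y":0,"z":15,"rx":0,"ry":0,"rz":0,"jaw":0.2},{"x":0,"y":0,"z":20,"rx":0,"ry":0,"rz":0,"jaw":0.2},{"x":0,"y":0,"z":18,"rx":0,"ry":0,"rz":0,"jaw":0.2},{"x":0,"y":0,"z":12,"rx":0,"ry":0,"rz":0,"jaw":0.2},{"x":0,"y":0,"z":4,"rx":0,"ry":0,"rz":0,"jaw":0.2},{"x":0,"y":0,"z":0,"rx":0,"ry":0,"rz":0,"jaw":0.2},{"x":0,"y":0,"z":0,"rx":0,"ry":0,"rz":0,"jaw":0.2}]'
python3 - <<'E'
from go import *
import ov
goal(W(-.029,0,.058),YAW)
shot('side','s20');shot('top','t20')
def rect(x0,x1,y0,y1,z): return [(x0,y0,z),(x1,y0,z),(x1,y1,z),(x0,y1,z)]
z=robot.observe()['tool_pos'][2]-.028
E=[rect(-.068,.010,-.065,.065,.1),rect(-.061,.003,-.021,.021,z),rect(-.061,.003,-.021,.021,z+.056)]
ov.draw('side','pics/s20.png','pics/s20o.png',(140,260,220,370),5,E)
ov.draw('top','pics/t20.png','pics/t20o.png',(140,270,240,420),4,E)
E
```

```text
time_s: 41.55
tool_pos: [0.5309, 0.0162, 0.1461]
ee_rot: [-3.14, -0.001, -0.187]
ft_force: [-1.0, -0.9, -3.2]
gripper_width: 0.477
turn rv [-0.001 -0.001 -0.002]  then shift mm [-0.9 -0.4 88.1] | shift in present frame [-1.  -0.3 88.1] t 41.55 q6 1.78 F [-1.  -0.9 -3.2]
```

View pics/s20o.png

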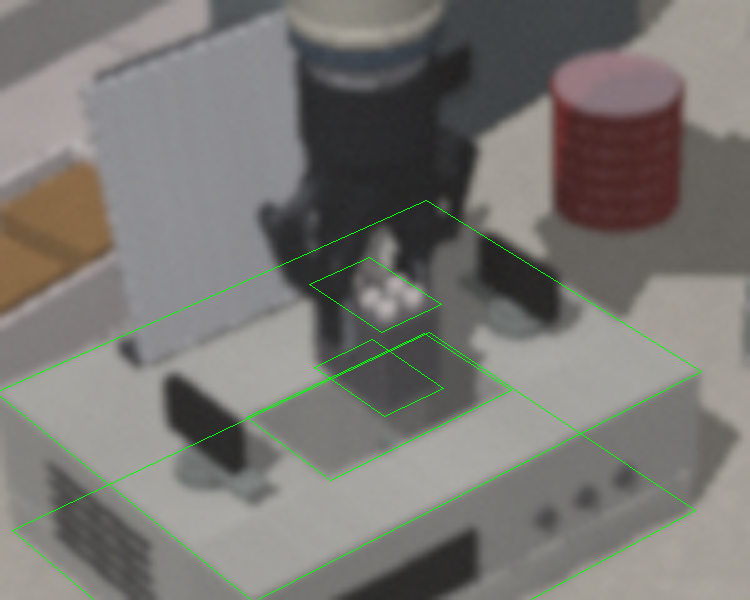

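View pics/t20o.png

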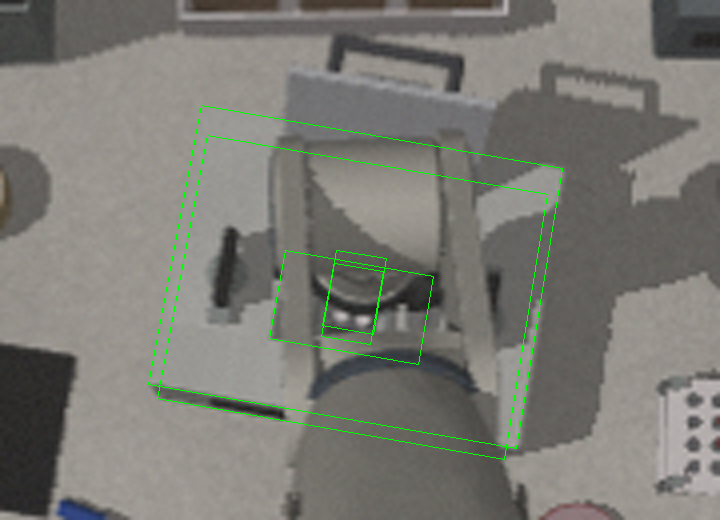

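Run:
```python
from go import *
a=cv2.imread('pics/s20.png')[185:240,265:330].astype(float); a=np.clip((a-30)*1.9,0,255).astype(np.uint8); f=12
b=cv2.resize(a,None,fx=f,fy=f,interpolation=cv2.INTER_CUBIC)
z=robot.observe()['tool_pos'][2]-.028
for dx in(0,):
  for zz in(z,z+.056):
    q=[(-.061,-.021,zz),(.003,-.021,zz),(.003,.021,zz),(-.061,.021,zz)]
    u=(proj(tow(q,np.load('w.npy')),'side')-[265,185]+.5)*f
    cv2.polylines(b,[np.int32(u)],True,(0,255,0),1)
cv2.imwrite('pics/s20c.png',b)
```

```text
(no output)
```

View pics/s20c.png

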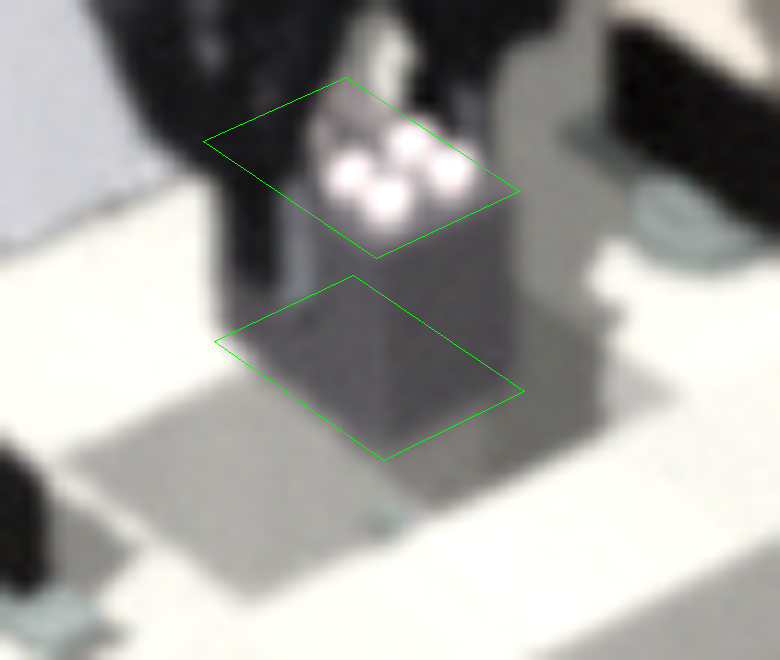

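Carrier projection matches the picture within about 1 px and it's centred over the well. Lower.

```bash
python3 -m creep '[{"x":-1,"y":-0.3,"z":5,"rx":0,"ry":0,"rz":0,"jaw":0.2},{"x":0,"y":0,"z":8,"rx":0,"ry":0,"rz":0,"jaw":0.2},{"x":0,"y":0,"z":8,"rx":0,"ry":0,"rz":0,"jaw":0.2},{"x":0,"y":0,"z":8,"rx":0,"ry":0,"rz":0,"jaw":0.2},{"x":0,"y":0,"z":8,"rx":0,"ry":0,"rz":0,"jaw":0.2},{"x":0,"y":0,"z":5,"rx":0,"ry":0,"rz":0,"jaw":0.2},{"x":0,"y":0,"z":0,"rx":0,"ry":0,"rz":0,"jaw":0.2}]'
```

```text
time_s: 42.35
tool_pos: [0.5288, 0.0167, 0.1025]
ee_rot: [-3.141, 0.002, -0.187]
ft_force: [-0.0, -0.3, -3.4]
gripper_width: 0.48
```

```bash
python3 -m creep '[{"x":0,"y":0,"z":7,"rx":0,"ry":0,"rz":0,"jaw":0.2},{"x":0,"y":0,"z":8,"rx":0,"ry":0,"rz":0,"jaw":0.2},{"x":0,"y":0,"z":8,"rx":0,"ry":0,"rz":0,"jaw":0.2},{"x":0,"y":0,"z":6,"rx":0,"ry":0,"rz":0,"jaw":0.2},{"x":0,"y":0,"z":4,"rx":0,"ry":0,"rz":0,"jaw":0.2},{"x":0,"y":0,"z":2,"rx":0,"ry":0,"rz":0,"jaw":0.2},{"x":0,"y":0,"z":0,"rx":0,"ry":0,"rz":0,"jaw":0.2}]'; python3 -c "
from go import *
goal(W(-.029,0,.058),YAW)"
```

```text
time_s: 43.05
tool_pos: [0.5293, 0.0167, 0.0683]
ee_rot: [-3.141, 0.0, -0.187]
ft_force: [0.0, -0.1, -4.7]
gripper_width: 0.479
turn rv [-0.001  0.    -0.003]  then shift mm [ 0.7 -0.2 10.3] | shift in present frame [ 0.7 -0.2 10.3] t 43.05 q6 1.79 F [ 0.  -0.1 -4.7]
```

```bash
python3 -m creep '[{"x":0,"y":0,"z":3,"rx":0,"ry":0,"rz":0,"jaw":0.2},{"x":0,"y":0,"z":2,"rx":0,"ry":0,"rz":0,"jaw":0.2},{"x":0,"y":0,"z":1,"rx":0,"ry":0,"rz":0,"jaw":0.2},{"x":0,"y":0,"z":1,"rx":0,"ry":0,"rz":0,"jaw":0.2},{"x":0,"y":0,"z":0.7,"rx":0,"ry":0,"rz":0,"jaw":0.2},{"x":0,"y":0,"z":0,"rx":0,"ry":0,"rz":0,"jaw":0.2}]'
```

```text
time_s: 43.65
tool_pos: [0.5294, 0.0168, 0.0608]
ee_rot: [-3.141, 0.0, -0.187]
ft_force: [-0.0, 0.1, -3.3]
gripper_width: 0.482
```

```bash
python3 -m creep '[{"x":0,"y":0,"z":0.8,"rx":0,"ry":0,"rz":0,"jaw":0.2},{"x":0,"y":0,"z":0.7,"rx":0,"ry":0,"rz":0,"jaw":0.2},{"x":0,"y":0,"z":0,"rx":0,"ry":0,"rz":0,"jaw":0.2}]'
```

```text
time_s: 43.95
tool_pos: [0.5294, 0.0167, 0.0593]
ee_rot: [-3.141, 0.0, -0.187]
ft_force: [-0.2, 0.8, -3.4]
gripper_width: 0.478
```

```bash
python3 -m creep '[{"x":0,"y":0,"z":0.7,"rx":0,"ry":0,"rz":0,"jaw":0.2},{"x":0,"y":0,"z":0.6,"rx":0,"ry":0,"rz":0,"jaw":0.2},{"x":0,"y":0,"z":0,"rx":0,"ry":0,"rz":0,"jaw":0.2}]'
```

```text
time_s: 44.25
tool_pos: [0.5294, 0.0168, 0.058]
ee_rot: [-3.141, 0.0, -0.187]
ft_force: [-0.1, 0.5, -3.3]
gripper_width: 0.484
```

```bash
python3 -m creep '[{"x":0,"y":0,"z":0.6,"rx":0,"ry":0,"rz":0,"jaw":0.2},{"x":0,"y":0,"z":0,"rx":0,"ry":0,"rz":0,"jaw":0.2}]'; python3 -c "
from go import *
shot('side','s21');cv2.imwrite('pics/s21z.png',cv2.resize(cv2.imread('pics/s21.png')[150:260,220:370],None,fx=5,fy=5,interpolation=cv2.INTER_CUBIC))"
```

```text
time_s: 44.45
tool_pos: [0.5294, 0.0168, 0.0579]
ee_rot: [-3.141, 0.0, -0.187]
ft_force: [-3.0, 0.5, 3.9]
gripper_width: 0.482
```

View pics/s21z.png

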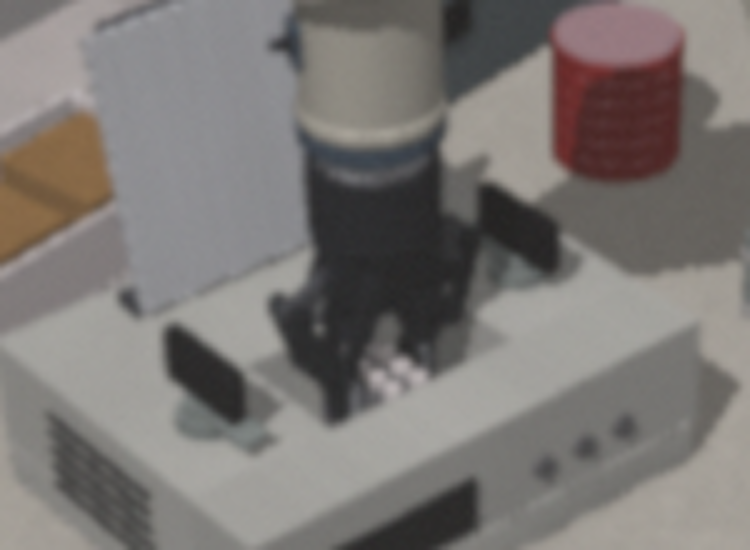

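Contact came at exactly the expected floor height (force rose from −3.3 to +3.9 N). Release and withdraw.

```bash
python3 -m creep '[{"x":0,"y":0,"z":0,"rx":0,"ry":0,"rz":0,"jaw":0.7},{"x":0,"y":0,"z":0,"rx":0,"ry":0,"rz":0,"jaw":0.7},{"x":0,"y":0,"z":0,"rx":0,"ry":0,"rz":0,"jaw":0.7},{"x":0,"y":0,"z":0,"rx":0,"ry":0,"rz":0,"jaw":0.7},{"x":0,"y":0,"z":-6,"rx":0,"ry":0,"rz":0,"jaw":0.7},{"x":0,"y":0,"z":-12,"rx":0,"ry":0,"rz":0,"jaw":0.7},{"x":0,"y":0,"z":-20,"rx":0,"ry":0,"rz":0,"jaw":0.7},{"x":0,"y":0,"z":-25,"rx":0,"ry":0,"rz":0,"jaw":0.7},{"x":0,"y":0,"z":-35,"rx":0,"ry":0,"rz":0,"jaw":0.7},{"x":0,"y":0,"z":-40,"rx":0,"ry":0,"rz":0,"jaw":0.7},{"x":0,"y":0,"z":-40,"rx":0,"ry":0,"rz":0,"jaw":0.7},{"x":0,"y":0,"z":-40,"rx":0,"ry":0,"rz":0,"jaw":0.7},{"x":0,"y":20,"z":-30,"rx":0,"ry":0,"rz":0,"jaw":0.7},{"x":-10,"y":40,"z":0,"rx":0,"ry":0,"rz":0,"jaw":0.7},{"x":-10,"y":40,"z":0,"rx":0,"ry":0,"rz":0,"jaw":0.7},{"x":-10,"y":40,"z":0,"rx":0,"ry":0,"rz":0,"jaw":0.7},{"x":-10,"y":40,"z":0,"rx":0,"ry":0,"rz":0,"jaw":0.7},{"x":-10,"y":40,"z":0,"rx":0,"ry":0,"rz":0,"jaw":0.7},{"x":-5,"y":20,"z":0,"rx":0,"ry":0,"rz":0,"jaw":0.7},{"x":0,"y":0,"z":0,"rx":0,"ry":0,"rz":0,"jaw":0.7}]'
python3 - <<'E'
from go import *
import ov
shot('side','s22');shot('top','t22'); st()
def rect(x0,x1,y0,y1,z): return [(x0,y0,z),(x1,y0,z),(x1,y1,z),(x0,y1,z)]
E=[rect(-.061,.003,-.021,.021,.086)]
ov.draw('side','pics/s22.png','pics/s22o.png',(140,260,220,370),5,E)
ov.draw('top','pics/t22.png','pics/t22o.png',(140,270,240,420),4,E)
E
```

```text
time_s: 46.5
tool_pos: [0.4295, -0.211, 0.3063]
ee_rot: [-3.142, -0.001, -0.19]
ft_force: [-0.2, 0.0, 0.1]
gripper_width: 0.698
{'time_s': 46.6, 'qpos': [-0.4561, 0.0501, 1.8445, 0.0014, 1.2465, 1.3028], 'dq': [0.0261, 0.0053, 0.0023, 0.0028, -0.0043, 0.0035], 'tau': [-1.2942, -39.8525, -35.9336, -0.1227, 0.0113, -0.098], 'tool_pos': [0.4306, -0.2091, 0.306], 'ee_rot': [-3.1404, -0.0009, -0.1886], 'ft_force': [0.2668, -0.3237, 0.2581], 'torque': [0.0522, 0.0143, 0.0415], 'gripper_width': 0.7001}
```

View pics/s22o.png

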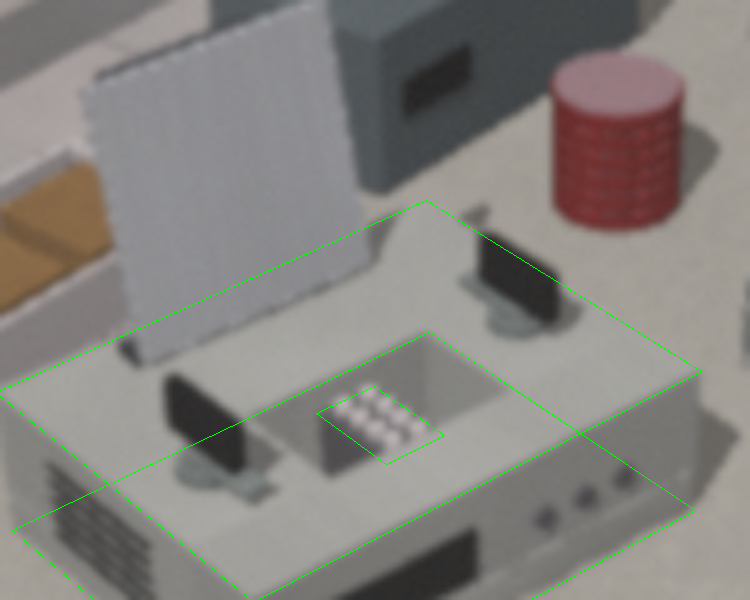

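View pics/t22o.png

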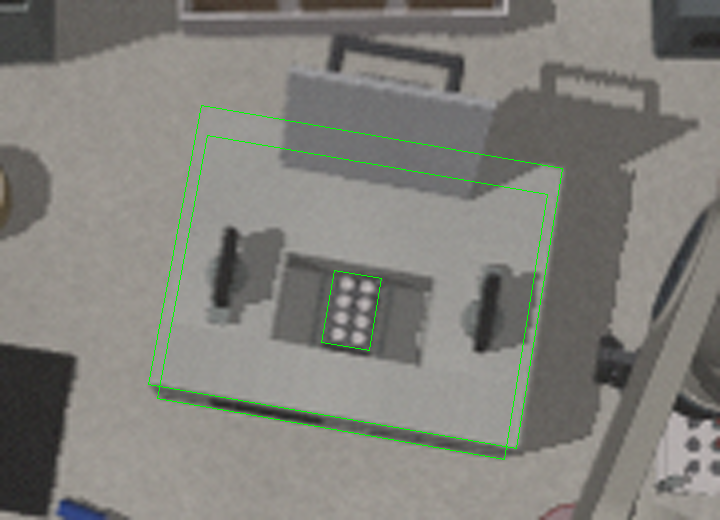

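View pics/t22.png

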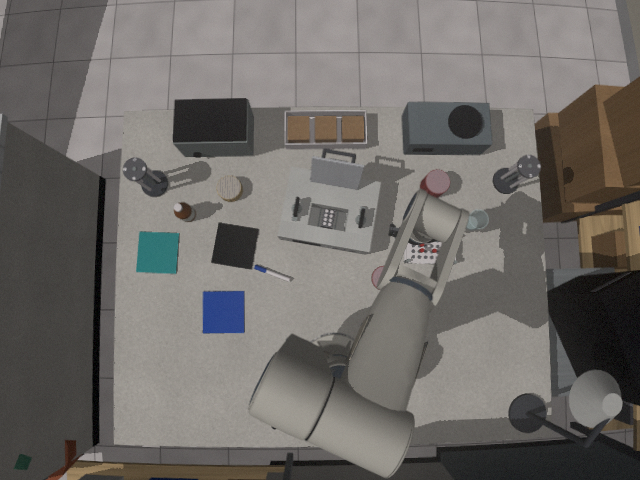

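The carrier stands between the ribs. I'll check the wing angles quickly before handing in.

Run:
```python
from go import *
p=np.load('w.npy'); im=cv2.imread('pics/t22.png').astype(float); out=[]
for y in(.112,-.112):
    for a in (1.57,1.45):
        c=proj(tow([[-.02,y,.15]],p),'top')[0]; x0,y0=int(c[0])-16,int(c[1])-16
        b=cv2.resize(np.clip(im[y0:y0+32,x0:x0+32]*1.3,0,255).astype(np.uint8),None,fx=12,fy=12,interpolation=cv2.INTER_CUBIC)
        th=-a+np.pi/2  # wing direction in warmer frame
        d=np.array([np.cos(th),np.sin(th)]);n=np.array([-d[1],d[0]])
        q=[np.r_[np.array([-.02,y])+s*.032*d+t*.006*n,.152] for s,t in((1,1),(1,-1),(-1,-1),(-1,1))]
        u=(proj(tow(q,p),'top')-[x0,y0]+.5)*12; cv2.polylines(b,[np.int32(u)],True,(0,255,0),1); out.append(b)
cv2.imwrite('pics/wg.png',cv2.resize(cv2.vconcat([cv2.hconcat(out[:2]),cv2.hconcat(out[2:])]),(600,600)))
for y in(.112,-.112):
    c=proj(tow([[-.02,y,.15]],p),'top')[0]; x0,y0=int(c[0])-12,int(c[1])-16
    g=im[y0:y0+32,x0:x0+24].mean(2); m=np.argwhere(g<45)[:,::-1]+[x0,y0]
    w=atz(m.astype(float),'top',.15)[:,:2]; w-=w.mean(0); v=np.linalg.svd(w)[2][0]; print(len(m),'angle rel warmer x',(np.arctan2(v[1],v[0])-p[2]+np.pi/2)%np.pi-np.pi/2)
```

```text
7 angle rel warmer x 0.017642455638259946
12 angle rel warmer x -0.010641405928748071
```

View pics/wg.png

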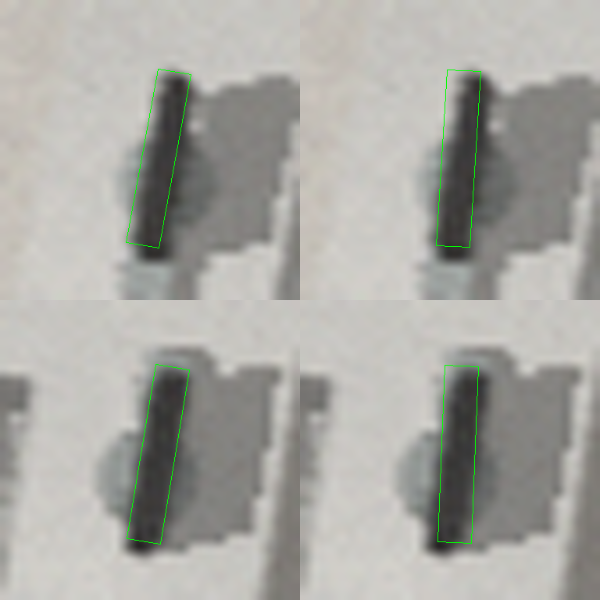

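Run:
```python
from h import *
print(close_job())
```

```text
the job is handed in; nothing more can be done
None
```

The job is done and handed in after about 47 s of robot time, out of the 72 s allowed.

**What I did, in order**
- Lifted the carrier out of the cradle by its ends and stood it on the black mat.
- Turned the left and then the right fastener clockwise until each hit its stop.
- Swung the panel up by its handle until it leaned back at roughly 1.8 rad.
- Picked the carrier up again across its long faces, turned it 90°, and lowered it into the well. The floor contact came at the expected height and was soft (the wrist force went from −3 to +4 N). I then released it and backed the arm away.

**Last checks**
- **Carrier and panel:** both cameras show the carrier upright, centred between the ribs, and the panel still open.
- **Fasteners:** both wings lie along the panel's edges. Fits from the top camera put them within about 0.02 rad of a full quarter turn. These fits used only 7 and 12 pixels, and by eye the left wing could be a few hundredths of a radian short. The firm stop I felt on each turn is the better evidence.
- **Other things on the bench:** everything in view looked unmoved by eye. The dish and the rack were partly hidden by the arm in the last picture.

**What did not go to plan**
- The well's centre was about 29 mm nearer the robot than I first assumed. I measured this from both pictures (−29 and −28 mm) before lowering the carrier.
- The wrist force briefly reached about 42 N halfway through swinging the panel, while the fingers held the handle. That is well under the 120 N wrist limit. I took it to be the bar turning in the grip, but did not check whether a finger touched the panel.
- My first move command was refused for its format, and nothing moved.

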